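# Tape off the clear board in front of a planter

## Task

Take the clear length of the wooden riser in front of the planter with the tape measure: hook the tape's end over the riser's free end, back the case away along the riser against its spring, square to that end, until the back of the case butts gently against the planter, then press the red thumb lock fully down and leave the tape standing there hooked, butted and locked so that the reading is kept. Do not push hard on the planter or shift it, do not lean hard on the tape, and leave everything else alone.

Things in the scene. Friction and masses are not known exactly. Their poses are not given: they have to be found in the camera images.
- tape_grip (a point): Tape measure, loose, 0.48 kg, upright on rubber feet that keep it from creeping when let go: case 36 mm wide (x), 78 long (y), 64 high. Point: centre of the flat sides to grasp, 40 mm above the feet, 32 mm ahead of the case's back, 46 mm behind its mouth; flat sides reach 19 mm ahead, 23 behind, 20 below, 16 above. The blade leaves the mouth along -y of this frame, level, 3 mm above the feet; z is up.
- tape_heel (a point): Middle of the flat black back of the tape's case (36 mm wide, 28 mm high), 15 mm above the feet; same axes as the case. This rubber-faced back is to butt against the planter.
- hook (a point): Steel hook at the blade's end: a plate 25 mm wide, 2.5 mm thick, reaching 10 mm below the level of the case's feet. This point is the bottom middle of the hook's inner face (the face towards the case). With the blade home it lies 58 mm along -y of the case from tape_grip and 50 mm below it.
- blade (a joint): How far the blade is drawn out (m): 0 with the hook home (inner face 12 mm ahead of the mouth), up to 0.27. A spring pulls it in with 2.0 N at 0 growing to 2.5 N at 0.27, whether or not it is hooked.
- lock_top (a point): Red thumb lock on the nose of the tape's case: the middle of its flat top, 20 mm (y) x 22 mm (x), 37 mm along -y from tape_grip and 18 mm above it (58 mm above the feet) when unlocked. It is pressed straight down.
- lock (a joint): Travel of the thumb lock (m): 0 unlocked; it moves stiffly, at about 4 N, bottoms firmly on the blade 5 mm down and clamps it, and stays where it is left (pressed with some 10 N it is fully home). Locked is more than 4.5 mm.
- riser: Low wooden display riser, fixed: planks 220 mm (x) by 420 mm (y), 20 mm thick, on two cleats set back from the ends, top 45 mm above the table. Origin at the middle of its underside. Its free end, where the tape is hooked, is the square plank end at y = -210 mm of this frame; the planter stands towards +y.
- riser_end (a point): Middle of the top edge of the riser's free end; axes as the riser's, -y points outwards off the end.
- planter: Cream glazed trough with a green foam brick, standing loose on the riser (about 2.2 kg, rubber feet): 160 mm (x) by 110 mm (y), the trough 55 mm and all solid parts 77 mm high, a few small flowers to 97 mm on its far half. Origin at the middle of its underside.
- planter_front (a point): Middle of the planter's flat front face (towards the riser's free end, -y of the planter), 20 mm above the riser's top, 160 mm wide.
- spare_plank: Spare piece of plank, fixed, 100 mm (x) by 112 mm (y) by 20 mm thick, on which the tape is parked with its hook hanging over the end at -y. Origin on its underside, 42 mm from that end, half-way across.
- pot: White fluted pot with foam, 170 mm wide, 145 mm high; leave alone. Origin under its centre.
- jar: Small glass jar with yellow lid, 60 mm wide, 55 mm high; leave alone.
- bottle: Small amber bottle, 52 mm wide, 100 mm high; leave alone.
- tape_roll: Green roll of stem tape lying flat, 64 mm wide, 13 mm high; leave alone.
- pouch: Dark blue flowered hard case, 60 x 150 x 75 mm; leave alone.
- scissors: Scissors with navy handles, about 150 mm long, lying flat; leave alone.
- offcut: Green foam offcut 35 x 60 x 22 mm standing on the riser near its far (+x) long side; leave alone.
- offcut2: Green foam offcut 50 x 30 x 25 mm on the table; leave alone.

How it is judged (in metres and radians):
On the way, in this order (a step that is already met when the one before it is completed fails the run):
1. the hook is caught on the riser's free end and the blade is being drawn out by it (at least 30 mm, hook pulling on the riser) (z of hook in the frame of riser below 0.042 m and x of hook in the frame of riser between -0.1 and 0.1 m and y of hook in the frame of riser between -0.2135 and -0.206 m and contact force between blade and riser above 0.8 N and value of joint blade above 0.03 m), for 0.2 s.
2. with the hook still caught, the back of the case presses on the planter's front (z of hook in the frame of riser below 0.042 m and x of hook in the frame of riser between -0.1 and 0.1 m and y of hook in the frame of riser between -0.2135 and -0.206 m and y of tape_heel in the frame of planter above -0.058 m and x of tape_heel in the frame of planter between -0.075 and 0.075 m and contact force between tape and planter above 0.5 N and contact force between blade and riser above 0.8 N), for 0.2 s.
3. the thumb lock is pressed down with the tape hooked and butted (z of hook in the frame of riser below 0.042 m and x of hook in the frame of riser between -0.1 and 0.1 m and y of hook in the frame of riser between -0.2135 and -0.206 m and y of tape_heel in the frame of planter above -0.058 m and x of tape_heel in the frame of planter between -0.075 and 0.075 m and value of joint lock above 0.0045 m), for 0.2 s.
At the end, for the whole second after the job is handed in: Tape upright (3.4 deg) on the riser, square to its free end (5.7 deg), hook over that end: inner face within 3.5 mm of it, 3 mm or more below the top; back of the case within 3 mm of the planter front; thumb lock over 4.5 mm down; tape and planter at rest (all of step 3 and angle between tape's own z axis and vertical below 0.06 rad and angle between the y axis of tape and the y axis of riser, either way round below 0.1 rad and linear speed of each of tape, planter below 0.01 m/s and z of tape_heel in the frame of riser below 0.063 m); the robot touches nothing.
It fails at once if the planter is pushed with more than 15 N by the tape (contact force between tape and planter above 15 N).
It fails at once if the planter is shoved more than 4 mm (distance of planter from where it was at the start of the episode above 0.004 m).
It fails at once if the tape is pressed on the riser with more than 40 N, or its hook with more than 15 N (contact force between tape and riser above 40 N or contact force between blade and riser above 15 N).
It fails at once if something else on the table is moved more than 15 mm (distance of any of pot, jar, bottle, tape_roll, pouch, scissors, offcut, offcut2 from where it was at the start of the episode above 0.015 m).
It also fails if it takes over 64 s, if anything falls off the work surface, if the arm or the gripper's body presses on something with over 40 N, if the wrist force passes 120 N, or if a joint passes its speed limit or range.

## Robot

A 6-joint arm with a two-finger parallel gripper is mounted at the origin on the work surface. World frame = base frame: x ahead of the robot, y to its left, z up, the work surface at z = 0. Lengths are in m, angles in degrees, forces in N, time in s.
With the tool pointing down it reaches from about 0.375 to 0.925 m from the base axis. Payload 5.7 kg.
Tool frame: the origin (TCP) lies between the finger pads; the fingertips stand 17 mm ahead of it and the grasp point (between the pads) lies 2 mm behind it; z points along the fingers, x is the direction in which the jaws open and shut, and the axes are right-handed (so a half turn about z gives the same grasp; the last joint's range is limited). The gripper opens to 88 mm and grips with 3 to 60 N. Pads are 20 mm wide; open, the fingers measure 115 mm over their backs; the gripper's body (75 mm by 178 mm) begins 61 mm behind the grasp point.
Start: joints at [-77.813, 20.558, 86.54, -0, 72.909, -6.595], TCP at [0.193, -0.568, 0.24] pointing down, gripper open.
Joint ranges: [-170.27, 170.27], [-57.76, 135], [12.27, 136.19], [-55.21, 235.2], [11.17, 155.16], [-170.74, 170.74]. Speed limits (degrees/s): [136.94, 136.94, 180, 180, 180, 180].

## Interface

Orientations are given as [roll, pitch, yaw] about the fixed x, y, z axes, in that order (R = Rz(yaw) Ry(pitch) Rx(roll)).
In Python, from rig import ctrl gives the robot as it stands.
- The arm moves only by the tool step_arm, never from a script. Its argument "commands" is a list of rows, each an object with "angular": the turn, a rotation vector about the world's x, y, z each as a share of 180 degrees, from -1 to 1, a list of three; "translation": the shift along the world's x, y, z each as a share of 0.1 m, from -1 to 1, a list of three; "gripper": the opening, from 0 (shut) to 1 (fully open). A call has 1 to 5 rows; each row is the pose to reach, as a shift and turn from the pose commanded when the call began, turning the shorter way round; what a row does not reach only later rows make up. A row lasts 1/12 s, in which the tool goes at most 41.7 mm and 7.16 degrees, less where a joint would pass 70% of its speed; a pose out of reach is approached as far as the arm can. A call with a number of a shift or a turn outside -1 to 1 is refused whole. A call with a gripper value outside its range is refused whole. The fingers move at their own pace and stop on an object; the grip force is fixed at half the most. Time passes only in rows, so rows that repeat a pose let the fingers close. It gives the time, the measured TCP pose, the force and the opening at its end, in the units of the state.
- ctrl.get_obs(): the state, without advancing time (a new reading comes with each control period).
- ctrl.grab_frame(name): name is "scene" or "top" or "wrist"; returns (picture, depth): 480x640x3 uint8, red, green, blue; 480x640 float32, m along the optical axis (not along the pixel's ray), 0 where there is no reading.
- ctrl.camera_params(name): a dict with "mtx" (3x3 intrinsics, pixels), "cam_to_world" (4x4, takes a point from camera to world coordinates); the wrist camera has in their place "tool_from_camera" (4x4, takes a point from camera to tool coordinates, whose origin is the TCP and whose axes are the tool frame's). Camera axes: x right, y down, z forward; pixel columns grow to the right and rows downward; lengths in m; the calibration is good to about 2 mm. A picture is of the moment at which its call begins: read the wrist's pose just before it. camera_params takes no time and is no camera call.
- ctrl.close_job(): hands the job in, once; it reports no verdict.
The state is a dict: "time_s": time; "q": joint angles; "joint_velocities": joint speeds; "tau": joint torques, N m; "eef_pos": TCP position; "tool_rot": TCP orientation; "force": force on the tool from outside, world axes, zero at the start; "moment": the same for the moment, N m; "gripper_width": opening from 0.0 (shut) to 1.0 (fully open).
Only numpy, scipy, OpenCV 4.12 (cv2) and the standard library are available. Lean on these libraries where they do the work, as an engineer would, in place of code of your own. Each camera call takes 0.05 s, during which the arm holds its last target.

## Working session

There is one attempt and no reset: what is moved stays moved. The work goes in short steps, Python scripts to look and compute and a tool call to move; the robot and the scene stay as the last step left them, time stands still between calls to the robot, and variables do not carry over. Pictures are saved under pics/ and viewed, and the job is handed in when it is done.

Besides the shell and the picture viewer there is one more tool, called by a JSON object that holds its "name" and its "arguments". step_arm: Moves the arm, as the interface text tells. Its arguments: {"type":"object","properties":{"commands":{"type":"array"}},"required":["commands"]}

```bash
ls; mkdir -p pics; python3 - <<'E'
from rig import ctrl
import cv2,numpy as np
np.set_printoptions(precision=4,suppress=True)
print(ctrl.get_obs())
for n in ("scene","top"):
    im,d=ctrl.grab_frame(n); cv2.imwrite(f"pics/{n}0.png",im[:,:,::-1]); np.save(f"pics/{n}0_d.npy",d); np.save(f"pics/{n}0.npy",im)
    p=ctrl.camera_params(n); print(n,p)
print(ctrl.camera_params("wrist"))
E
```

```text
pics
{'time_s': 0.0, 'q': array([-77.8125,  20.5959,  86.5974,  -0.0019,  72.9086,  -6.5959]), 'joint_velocities': array([ 0.0474,  0.0894, -0.0374, -0.0352, -0.1284, -0.0173]), 'tau': array([ -0.0015, -51.5379, -27.0729,   0.0672,   0.0348,  -0.0001]), 'eef_pos': array([ 0.193 , -0.5674,  0.2388]), 'tool_rot': array([-179.9901,    0.1014,  -71.2161]), 'force': array([ 0.0988,  0.7313, -0.502 ]), 'moment': array([ 0.0347,  0.0491, -0.0175]), 'gripper_width': 1.0023199481247818}
scene {'mtx': array([[574.6474,   0.    , 329.3366],
       [  0.    , 574.6474, 241.979 ],
       [  0.    ,   0.    ,   1.    ]]), 'cam_to_world': array([[ 0.7886,  0.3908, -0.4747,  1.2903],
       [ 0.6148, -0.4867,  0.6207, -0.9627],
       [ 0.0115, -0.7813, -0.6241,  1.0776],
       [ 0.    ,  0.    ,  0.    ,  1.    ]])}
top {'mtx': array([[444.8911,   0.    , 318.4576],
       [  0.    , 444.8911, 238.5079],
       [  0.    ,   0.    ,   1.    ]]), 'cam_to_world': array([[-0.0205, -0.9843,  0.1754,  0.3301],
       [-0.9992,  0.026 ,  0.0291,  0.0027],
       [-0.0332, -0.1747, -0.9841,  1.0672],
       [ 0.    ,  0.    ,  0.    ,  1.    ]])}
{'mtx': array([[365.2357,   0.    , 312.3322],
       [  0.    , 365.2357, 241.741 ],
       [  0.    ,   0.    ,   1.    ]]), 'tool_from_camera': array([[ 1.    ,  0.0008,  0.0006,  0.0009],
       [-0.001 ,  0.9526,  0.3041, -0.0835],
       [-0.0003, -0.3041,  0.9526, -0.1445],
       [ 0.    ,  0.    ,  0.    ,  1.    ]])}
```

View pics/scene0.png

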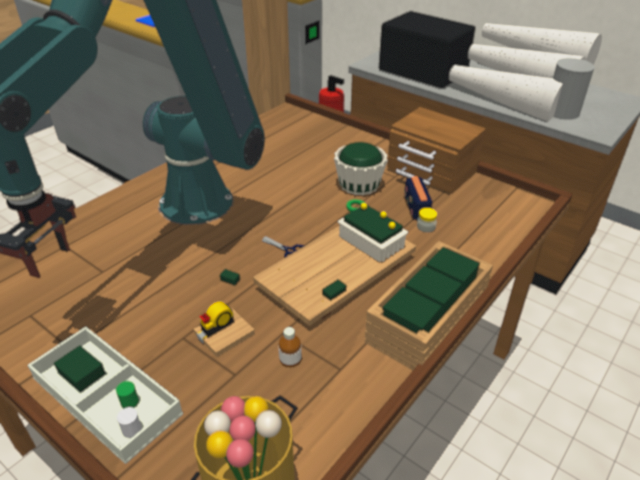

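View pics/top0.png

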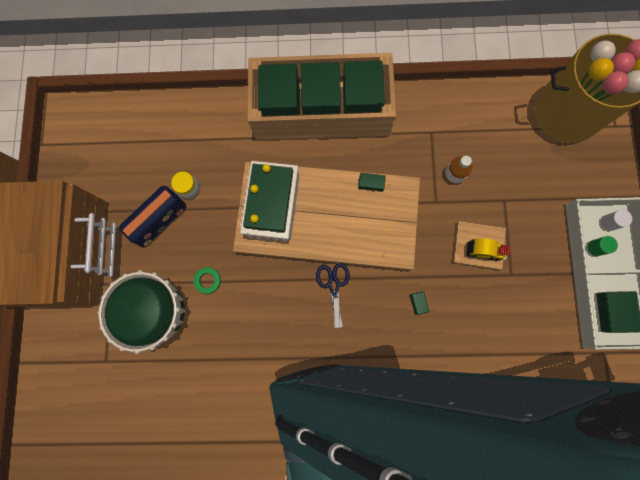

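```bash
cat > h.py <<'E'
import numpy as np,cv2
np.set_printoptions(precision=4,suppress=True)
def cloud(d,p,T=None):
    K=p["mtx"];T=p["cam_to_world"] if T is None else T
    v,u=np.mgrid[0:480,0:640]
    P=np.stack([(u-K[0,2])/K[0,0]*d,(v-K[1,2])/K[1,1]*d,d],-1)
    return P@T[:3,:3].T+T[:3,3]
def ray(uv,z,p,T=None):
    K=p["mtx"];T=p["cam_to_world"] if T is None else T
    r=T[:3,:3]@np.array([(uv[0]-K[0,2])/K[0,0],(uv[1]-K[1,2])/K[1,1],1.])
    return T[:3,3]+r*(z-T[2,3])/r[2]
def rect(P2):
    c,s,a=cv2.minAreaRect(P2.astype(np.float32)); return c,s,a,cv2.boxPoints((c,s,a))
E
python3 - <<'E'
from rig import ctrl
from h import *
im=np.load("pics/top0.npy");d=np.load("pics/top0_d.npy");p=ctrl.camera_params("top")
P=cloud(d,p); z=P[...,2]
def blob(m,seed):
    n,l=cv2.connectedComponents(m.astype(np.uint8)); return l==l[seed[1],seed[0]]
print("table z",np.median(z[380:400,100:200]), "riser",np.median(z[215:250,320:400]),"plank",z[260,465],"tape",z[245:252,480:490].max())
m=blob((z>.03)&(z<.06),(390,240)); print("riser",m.sum(),rect(P[m][:,:2]))
m=blob((z>.08)&(z<.16),(270,200));print("planter",m.sum(),rect(P[m][:,:2]),np.median(z[m]))
# planter rim corners by whiteness
m=blob((z>.01),(465,260));print("plank+tape",m.sum(),rect(P[m][:,:2]),np.median(z[m]))
m2=m&(z>.06);print("tape",m2.sum(),rect(P[m2][:,:2]),z[m2].max(),P[m2].min(0),P[m2].max(0))
hsv=cv2.cvtColor(im,cv2.COLOR_RGB2HSV)
y=(hsv[...,0]>20)&(hsv[...,0]<35)&(hsv[...,1]>150)&(hsv[...,2]>150)&m; print("yellow",y.sum(),rect(P[y][:,:2]),P[y].min(0),P[y].max(0))
r=((hsv[...,0]<6)|(hsv[...,0]>172))&(hsv[...,1]>150)&m; print("red",r.sum(),np.median(P[r],0),P[r].min(0),P[r].max(0))
crop=im[140:290,220:540]; cv2.imwrite("pics/crop0.png",cv2.resize(crop[...,::-1],None,fx=2.5,fy=2.5,interpolation=cv2.INTER_CUBIC))
crop=im[215:275,445:520]; cv2.imwrite("pics/crop1.png",cv2.resize(crop[...,::-1],None,fx=8,fy=8,interpolation=cv2.INTER_CUBIC))
E
```

```text
table z 0.0004409921754838786 riser 0.045422514372787104 plank 0.020999283155623605 tape 0.08768496120714031
riser 12216 ((0.5714088678359985, 0.012105748057365417), (0.4212440848350525, 0.22142471373081207), 82.90573120117188, array([[ 0.4355, -0.1832],
       [ 0.6553, -0.2106],
       [ 0.7073,  0.2074],
       [ 0.4876,  0.2348]], dtype=float32))
planter 3681 ((0.5966359376907349, 0.14266884326934814), (0.11420338600873947, 0.17234942317008972), 81.92156982421875, array([[0.5033, 0.0982],
       [0.6739, 0.074 ],
       [0.69  , 0.1871],
       [0.5193, 0.2113]], dtype=float32)) 0.12162920800159316
plank+tape 2161 ((0.4528619647026062, -0.19674396514892578), (0.13615818321704865, 0.4482283890247345), 14.71782112121582, array([[ 0.3301,  0.0027],
       [ 0.444 , -0.4308],
       [ 0.5756, -0.3962],
       [ 0.4618,  0.0373]], dtype=float32)) 0.021734933294202285
tape 586 ((0.4243120551109314, -0.1877407729625702), (0.0588083378970623, 0.4209079444408417), 18.37080955505371, array([[ 0.3301,  0.0027],
       [ 0.4627, -0.3967],
       [ 0.5185, -0.3782],
       [ 0.3859,  0.0213]], dtype=float32)) 1.0672489145825064 [ 0.3301 -0.3915  0.06  ] [0.5    0.0027 1.0672]
yellow 359 ((0.48241153359413147, -0.3588756024837494), (0.08187998831272125, 0.04890444502234459), 85.06336212158203, array([[ 0.4545, -0.3976],
       [ 0.5033, -0.4018],
       [ 0.5103, -0.3202],
       [ 0.4616, -0.316 ]], dtype=float32)) [ 0.456  -0.3977  0.0222] [ 0.5073 -0.3169  0.0882]
red 85 [ 0.4713 -0.3786  0.0784] [ 0.3301 -0.3915  0.0679] [0.4811 0.0027 1.0672]
```

View pics/crop0.png

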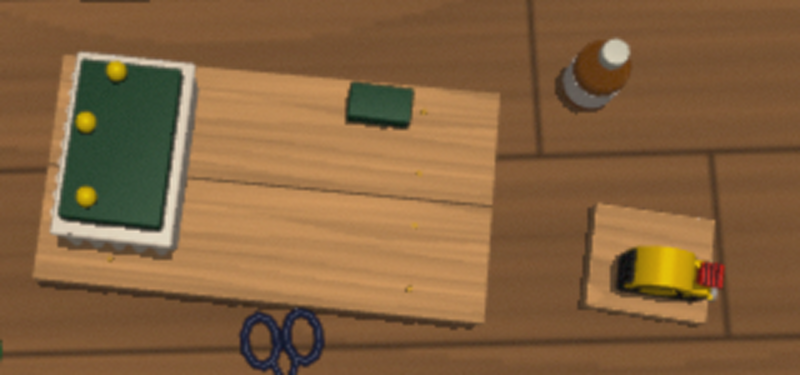

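View pics/crop1.png

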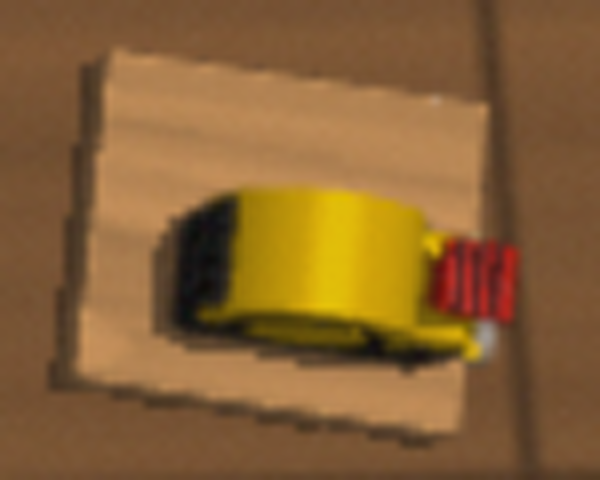

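{"name": "step_arm", "arguments": {"commands": [{"angular":[0,0,0.12],"translation":[1,0.8,0],"gripper":1},{"angular":[0,0,0.12],"translation":[1,0.8,0],"gripper":1},{"angular":[0,0,0.12],"translation":[1,0.8,0],"gripper":1},{"angular":[0,0,0.12],"translation":[1,0.8,0],"gripper":1}]}}

```text
time_s: 0.43
eef_pos: [0.2971, -0.4831, 0.2391]
tool_rot: [-179.8, 0.1, -49.1]
force: [-0.7, 0.1, -0.7]
gripper_width: 0.998
```

{"name": "step_arm", "arguments": {"commands": [{"angular":[0,0,0.12],"translation":[1,0.8,0],"gripper":1},{"angular":[0,0,0.12],"translation":[1,0.8,0],"gripper":1},{"angular":[0,0,0.12],"translation":[1,0.8,0],"gripper":1},{"angular":[0,0,0.12],"translation":[1,0.8,0],"gripper":1}]}}

```text
time_s: 0.77
eef_pos: [0.3971, -0.4037, 0.2393]
tool_rot: [-179.8, -0.0, -27.5]
force: [-0.3, 0.0, 0.3]
gripper_width: 0.997
```

{"name": "step_arm", "arguments": {"commands": [{"angular":[0,0,0.11],"translation":[0.87,0.7,0],"gripper":1},{"angular":[0,0,0.11],"translation":[0.87,0.7,0],"gripper":1},{"angular":[0,0,0.11],"translation":[0.87,0.7,0],"gripper":1},{"angular":[0,0,0.11],"translation":[0.87,0.7,0],"gripper":1},{"angular":[0,0,0.11],"translation":[0.87,0.7,0],"gripper":1}]}}

```text
time_s: 1.18
eef_pos: [0.4806, -0.3374, 0.2392]
tool_rot: [180.0, 0.1, -8.2]
force: [-0.1, -0.7, -0.3]
gripper_width: 0.999
```

```bash
cat >> h.py <<'E'
from scipy.spatial.transform import Rotation as Ro
def wrist(ctrl):
    o=ctrl.get_obs(); T=np.eye(4);T[:3,:3]=Ro.from_euler("xyz",o["tool_rot"],degrees=True).as_matrix();T[:3,3]=o["eef_pos"]
    im,d=ctrl.grab_frame("wrist"); p=ctrl.camera_params("wrist")
    return o,im,d,p,T@p["tool_from_camera"]
E
python3 - <<'E'
from rig import ctrl
from h import *
o,im,d,p,T=wrist(ctrl); print(o["time_s"],o["eef_pos"],o["tool_rot"],o["force"])
np.savez("pics/w1.npz",im=im,d=d,T=T); cv2.imwrite("pics/w1.png",im[...,::-1])
E
```

```text
1.1833 [ 0.4806 -0.3374  0.2392] [179.9976   0.0557  -8.1873] [-0.0843 -0.6904 -0.282 ]
```

View pics/w1.png

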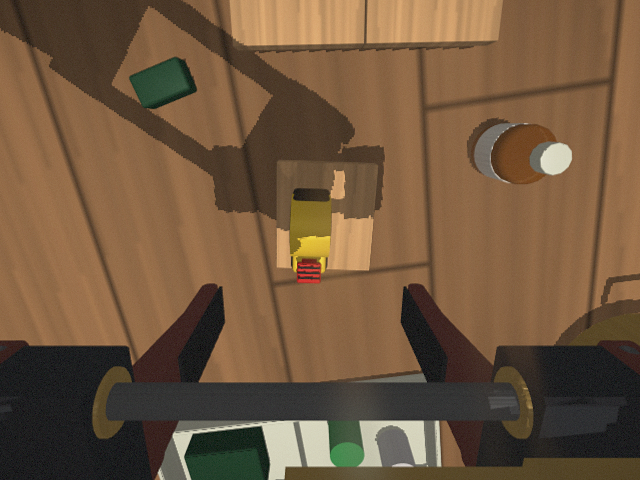

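```bash
python3 - <<'E'
from rig import ctrl
from h import *
f=np.load("pics/w1.npz");im,d,T=f["im"],f["d"],f["T"];p=ctrl.camera_params("wrist")
P=cloud(d,p,T);z=P[...,2]
win=np.zeros(z.shape,bool);win[150:290,270:390]=1
print("plank z",np.median(z[170:185,355:370]),"table",np.median(z[300:350,300:330]))
for lo in (.025,.04,.06,.07,.08):
    m=win&(z>lo)&(z<.1);print(lo,m.sum(),rect(P[m][:,:2]),z[m].max())
hsv=cv2.cvtColor(im,cv2.COLOR_RGB2HSV)
r=win&((hsv[...,0]<6)|(hsv[...,0]>172))&(hsv[...,1]>150)&(z>.03); print("red",r.sum(),rect(P[r][:,:2]),np.median(P[r],0),z[r].max())
# per-row centres of tape top pts
m=win&(z>.05)&(z<.1)
for v in range(185,285,6):
    u=np.where(m[v])[0]
    if len(u): print(v,u.min(),u.max(),P[v,u].mean(0),P[v,u[-1]]-P[v,u[0]])
# riser end edge
m=(z>.035)&(z<.055);m[120:]=0;print("riser",m.sum())
for u in range(240,500,30):
    v=np.where(m[:,u])[0].max(); print(u,v,P[v,u])
cv2.imwrite("pics/w1c.png",cv2.resize(im[150:295,260:390,::-1],None,fx=4.5,fy=4,interpolation=cv2.INTER_CUBIC))
E
```

```text
plank z 0.019403083898857976 table -0.0005936287540156127
0.025 3556 ((0.47619161009788513, -0.3520207107067108), (0.0792640820145607, 0.03633885085582733), 80.2243423461914, array([[ 0.4516, -0.388 ],
       [ 0.4874, -0.3942],
       [ 0.5008, -0.316 ],
       [ 0.465 , -0.3099]], dtype=float32)) 0.08519051692082397
0.04 3465 ((0.4761890470981598, -0.3520354926586151), (0.07923409342765808, 0.03633885085582733), 80.2243423461914, array([[ 0.4516, -0.388 ],
       [ 0.4874, -0.3942],
       [ 0.5008, -0.3161],
       [ 0.465 , -0.3099]], dtype=float32)) 0.08519051692082397
0.06 3088 ((0.47646817564964294, -0.3519989550113678), (0.07912401109933853, 0.03618078678846359), 81.05783081054688, array([[ 0.4524, -0.3883],
       [ 0.4882, -0.3939],
       [ 0.5005, -0.3157],
       [ 0.4647, -0.3101]], dtype=float32)) 0.08519051692082397
0.07 2661 ((0.4760492742061615, -0.35466131567955017), (0.07373380661010742, 0.03618078678846359), 81.05783081054688, array([[ 0.4524, -0.3883],
       [ 0.4882, -0.3939],
       [ 0.4997, -0.3211],
       [ 0.4639, -0.3154]], dtype=float32)) 0.08519051692
[... 1125 characters left out ...]
0.0003]
251 290 329 [ 0.4746 -0.3606  0.0768] [ 0.0345 -0.0042  0.0021]
257 293 325 [ 0.4722 -0.3725  0.0592] [ 0.0303 -0.0036  0.002 ]
263 293 325 [ 0.4722 -0.3738  0.0717] [ 0.0303 -0.0042  0.0002]
269 293 325 [ 0.4714 -0.3794  0.0722] [ 0.0305 -0.0041  0.0007]
275 297 320 [ 0.4704 -0.3832  0.0772] [ 0.0208 -0.0026  0.0009]
281 297 320 [ 0.4696 -0.389   0.0773] [ 0.0208 -0.0029  0.0001]
riser 12041
240 47 [ 0.44   -0.1837  0.036 ]
270 46 [ 0.4655 -0.1867  0.0365]
300 46 [ 0.4908 -0.1901  0.0351]
330 45 [ 0.5162 -0.1933  0.0371]
360 44 [ 0.5413 -0.1964  0.0389]
390 44 [ 0.5668 -0.1997  0.0365]
420 43 [ 0.5916 -0.2028  0.0384]
450 42 [ 0.6164 -0.2058  0.0394]
480 42 [ 0.6422 -0.2091  0.0374]
```

View pics/w1c.png

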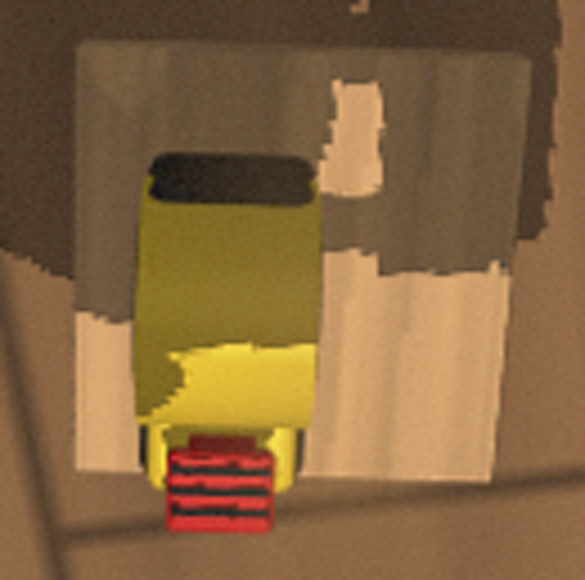

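{"name": "step_arm", "arguments": {"commands": [{"angular":[0,0,-0.0045],"translation":[-0.035,-0.07,-0.4],"gripper":1},{"angular":[0,0,-0.0045],"translation":[-0.035,-0.07,-0.8],"gripper":1},{"angular":[0,0,-0.0045],"translation":[-0.035,-0.07,-1],"gripper":1},{"angular":[0,0,-0.0045],"translation":[-0.035,-0.07,-1],"gripper":1}]}}

```text
time_s: 1.57
eef_pos: [0.4722, -0.3439, 0.1349]
tool_rot: [-179.7, 0.5, -9.3]
force: [-0.6, 0.2, -1.1]
gripper_width: 1.0
```

```bash
python3 - <<'E'
from rig import ctrl
from h import *
o,im,d,p,T=wrist(ctrl); print(o["time_s"],o["eef_pos"],o["tool_rot"],o["force"])
np.savez("pics/w2.npz",im=im,d=d,T=T); cv2.imwrite("pics/w2.png",im[...,::-1])
P=cloud(d,p,T);z=P[...,2]; hsv=cv2.cvtColor(im,cv2.COLOR_RGB2HSV)
win=np.zeros(z.shape,bool);win[100:420,230:400]=1
r=win&((hsv[...,0]<6)|(hsv[...,0]>172))&(hsv[...,1]>150)&(z>.06)&(z<.1); print("red",r.sum(),rect(P[r][:,:2]),np.median(P[r],0),z[r].max())
m=win&(z>.06)&(z<.1);print(m.sum(),rect(P[m][:,:2]))
E
```

```text
1.5667 [ 0.4722 -0.3439  0.1349] [-179.7277    0.4806   -9.2509] [-0.5612  0.2462 -1.1487]
red 812 ((0.47083020210266113, -0.38069286942481995), (0.02029665745794773, 0.02166173607110977), 80.20772552490234, array([[ 0.4584, -0.3889],
       [ 0.4798, -0.3925],
       [ 0.4832, -0.3725],
       [ 0.4619, -0.3689]], dtype=float32)) [ 0.4706 -0.3783  0.0772] 0.07951773399799406
6425 ((0.47563299536705017, -0.35175496339797974), (0.07908584177494049, 0.03586672246456146), 79.72154998779297, array([[ 0.4509, -0.3875],
       [ 0.4862, -0.3939],
       [ 0.5003, -0.316 ],
       [ 0.465 , -0.3096]], dtype=float32))
```

View pics/w2.png

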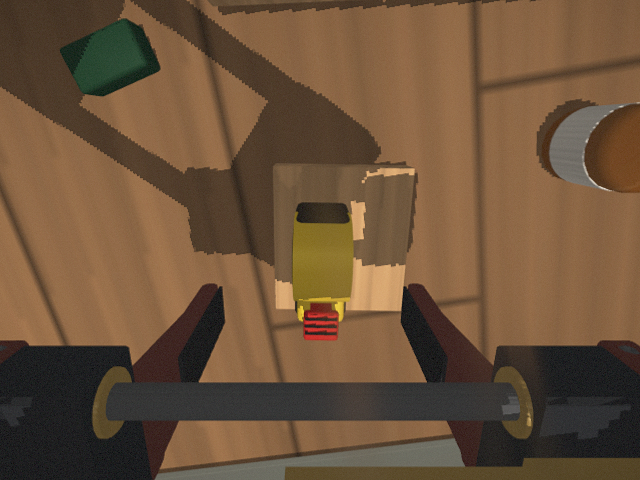

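{"name": "step_arm", "arguments": {"commands": [{"angular":[0,0,-0.0035],"translation":[0,0,-0.3],"gripper":1},{"angular":[0,0,-0.0035],"translation":[0,0,-0.6],"gripper":1},{"angular":[0,0,-0.0035],"translation":[0,0,-0.76],"gripper":1},{"angular":[0,0,-0.0035],"translation":[0,0,-0.76],"gripper":1},{"angular":[0,0,-0.0035],"translation":[0,0,-0.76],"gripper":1}]}}

```text
time_s: 2.03
eef_pos: [0.4767, -0.3462, 0.0648]
tool_rot: [180.0, -0.0, -9.7]
force: [-0.7, -0.3, 0.4]
gripper_width: 1.0
```

{"name": "step_arm", "arguments": {"commands": [{"angular":[0,0,0],"translation":[0,0,0],"gripper":1},{"angular":[0,0,0],"translation":[0,0,0],"gripper":1}]}}

```text
time_s: 2.2
eef_pos: [0.4779, -0.3465, 0.0659]
tool_rot: [179.9, -0.2, -9.7]
force: [0.0, -1.0, 0.1]
gripper_width: 1.001
```

{"name": "step_arm", "arguments": {"commands": [{"angular":[0,0,0],"translation":[-0.01,0.02,-0.035],"gripper":1},{"angular":[0,0,0],"translation":[-0.01,0.02,-0.035],"gripper":0.5},{"angular":[0,0,0],"translation":[-0.01,0.02,-0.035],"gripper":0.2},{"angular":[0,0,0],"translation":[-0.01,0.02,-0.035],"gripper":0.2},{"angular":[0,0,0],"translation":[-0.01,0.02,-0.035],"gripper":0.2}]}}

```text
time_s: 2.62
eef_pos: [0.4757, -0.343, 0.0603]
tool_rot: [180.0, -0.0, -9.7]
force: [-0.1, 0.5, -0.2]
gripper_width: 0.738
```

{"name": "step_arm", "arguments": {"commands": [{"angular":[0,0,0],"translation":[0,0,0],"gripper":0.2},{"angular":[0,0,0],"translation":[0,0,0],"gripper":0.2},{"angular":[0,0,0],"translation":[0,0,0],"gripper":0.2},{"angular":[0,0,0],"translation":[0,0,0],"gripper":0.2}]}}

```text
time_s: 2.95
eef_pos: [0.4759, -0.3431, 0.0601]
tool_rot: [180.0, -0.0, -9.7]
force: [3.0, -1.0, 1.0]
gripper_width: 0.433
```

{"name": "step_arm", "arguments": {"commands": [{"angular":[0,0,0],"translation":[0,0,0],"gripper":0.2},{"angular":[0,0,0],"translation":[0,0,0],"gripper":0.2},{"angular":[0,0,0],"translation":[0,0,0],"gripper":0.2}]}}

```text
time_s: 3.2
eef_pos: [0.4763, -0.3433, 0.0602]
tool_rot: [180.0, -0.1, -9.7]
force: [3.4, -0.4, -0.2]
gripper_width: 0.411
```

{"name": "step_arm", "arguments": {"commands": [{"angular":[0,0,0],"translation":[0,0,0.3],"gripper":0.2},{"angular":[0,0,0],"translation":[0,0,0.6],"gripper":0.2},{"angular":[0,0,0],"translation":[0,0,0.85],"gripper":0.2},{"angular":[0,0,0],"translation":[0,0,0.85],"gripper":0.2},{"angular":[0,0,0],"translation":[0,0,0.85],"gripper":0.2}]}}

```text
time_s: 3.62
eef_pos: [0.4756, -0.3432, 0.1454]
tool_rot: [180.0, -0.0, -9.7]
force: [0.4, -0.4, -6.6]
gripper_width: 0.405
```

```bash
python3 - <<'E'
from rig import ctrl
from h import *
o,im,d,p,T=wrist(ctrl); print(o["time_s"],o["eef_pos"],o["tool_rot"],o["force"],o["gripper_width"])
np.savez("pics/w3.npz",im=im,d=d,T=T); cv2.imwrite("pics/w3.png",im[...,::-1])
P=cloud(d,p,T);z=P[...,2]; hsv=cv2.cvtColor(im,cv2.COLOR_RGB2HSV)
win=np.zeros(z.shape,bool);win[100:420,230:400]=1
r=win&((hsv[...,0]<6)|(hsv[...,0]>172))&(hsv[...,1]>150)&(z>.1); print("red",r.sum(),rect(P[r][:,:2]),np.median(P[r],0),z[r].max())
m=np.zeros(z.shape,bool);m[:150]=(z[:150]>.04)&(z[:150]<.05)
print(m.sum())
im,d=ctrl.grab_frame("top"); cv2.imwrite("pics/t3.png",im[...,::-1]);
P=cloud(d,ctrl.camera_params("top"));z=P[...,2]
im,d=ctrl.grab_frame("scene"); cv2.imwrite("pics/s3.png",cv2.resize(im[220:400,120:420,::-1],None,fx=2.6,fy=2.6,interpolation=cv2.INTER_CUBIC))
E
```

```text
3.6167 [ 0.4756 -0.3432  0.1454] [179.951   -0.041   -9.6536] [ 0.3842 -0.3972 -6.6399] 0.40475388891158365
red 6 ((0.4778813123703003, -0.32452794909477234), (0.02407309226691723, 0.05273069441318512), 86.98109436035156, array([[ 0.4509, -0.3352],
       [ 0.5036, -0.3379],
       [ 0.5048, -0.3139],
       [ 0.4522, -0.3111]], dtype=float32)) [ 0.4573 -0.3315  0.1766] 0.19330585067476513
805
```

View pics/w3.png

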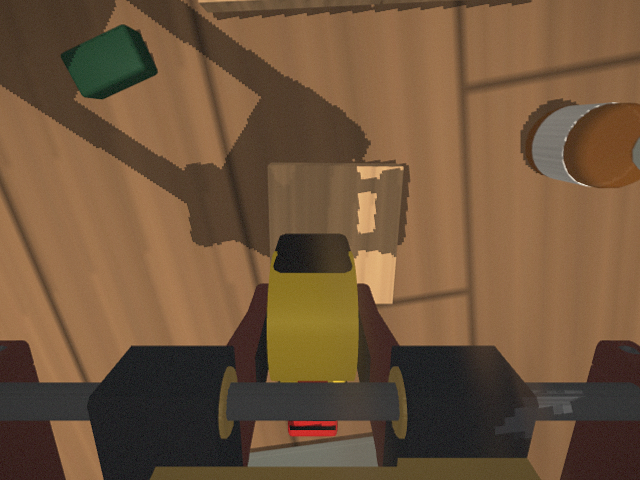

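View pics/s3.png

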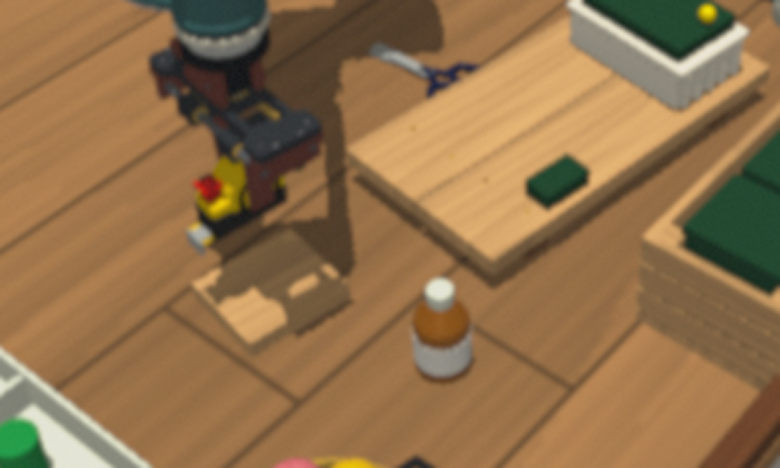

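{"name": "step_arm", "arguments": {"commands": [{"angular":[0,0,0.006],"translation":[0.11,0.33,0],"gripper":0.2},{"angular":[0,0,0.006],"translation":[0.22,0.66,0],"gripper":0.2},{"angular":[0,0,0.006],"translation":[0.33,0.99,0],"gripper":0.2}]}}

```text
time_s: 4.02
eef_pos: [0.5074, -0.2426, 0.1429]
tool_rot: [-179.9, 0.2, -8.7]
force: [1.0, -0.9, -5.3]
gripper_width: 0.405
```

{"name": "step_arm", "arguments": {"commands": [{"angular":[0,0,0.006],"translation":[0.11,0.33,0],"gripper":0.2},{"angular":[0,0,0.006],"translation":[0.22,0.66,0],"gripper":0.2},{"angular":[0,0,0.006],"translation":[0.33,0.99,0],"gripper":0.2},{"angular":[0,0,0.006],"translation":[0.33,0.99,0],"gripper":0.2},{"angular":[0,0,0.006],"translation":[0.33,0.99,0],"gripper":0.2}]}}

```text
time_s: 4.43
eef_pos: [0.5406, -0.1426, 0.1432]
tool_rot: [-179.9, 0.2, -7.3]
force: [0.5, -0.9, -5.4]
gripper_width: 0.401
```

```bash
python3 - <<'E'
from rig import ctrl
from h import *
o,im,d,p,T=wrist(ctrl); print(o["time_s"],o["eef_pos"],o["tool_rot"],o["force"],o["gripper_width"])
np.savez("pics/w4.npz",im=im,d=d,T=T); cv2.imwrite("pics/w4.png",im[...,::-1])
im,d=ctrl.grab_frame("scene"); np.savez("pics/s4.npz",im=im,d=d);cv2.imwrite("pics/s4.png",cv2.resize(im[190:350,200:440,::-1],None,fx=3.3,fy=3.3,interpolation=cv2.INTER_CUBIC))
E
```

```text
4.4333 [ 0.5406 -0.1426  0.1432] [-179.945     0.2264   -7.2893] [ 0.527  -0.9353 -5.3691] 0.4007092741779655
```

View pics/w4.png

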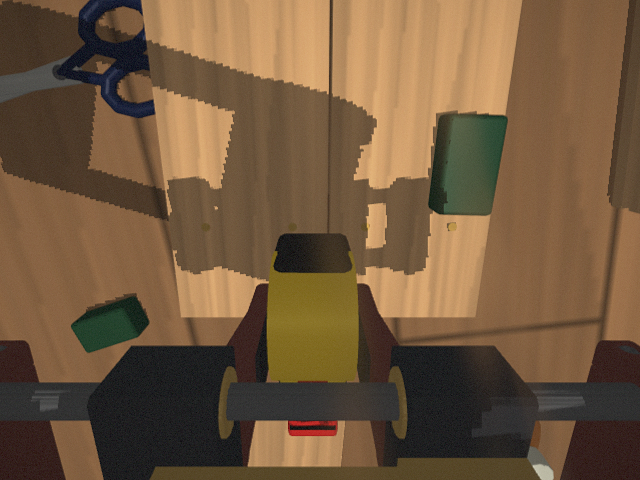

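View pics/s4.png

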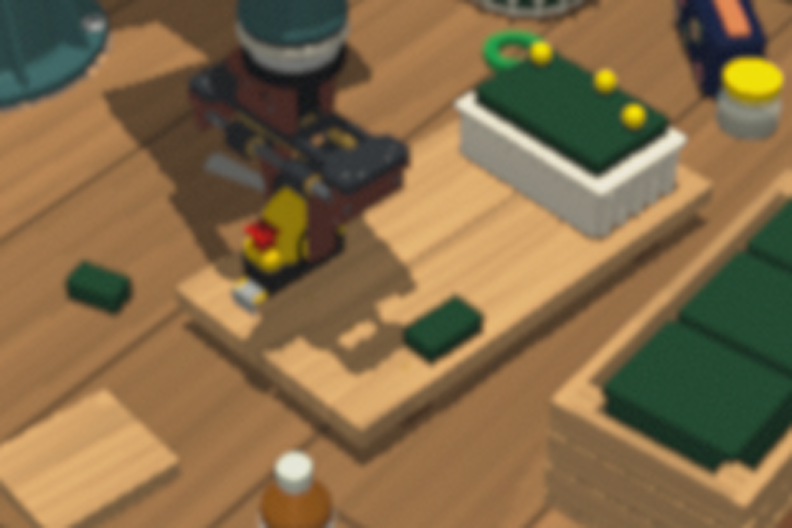

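```bash
python3 - <<'E'
from rig import ctrl
from h import *
f=np.load("pics/w4.npz");im,d,T=f["im"],f["d"],f["T"];p=ctrl.camera_params("wrist")
o=ctrl.get_obs();print(o["eef_pos"],o["tool_rot"],o["q"])
P=cloud(d,p,T);z=P[...,2]
L=[]
for u in list(range(190,240,8))+list(range(375,470,8)):
    c=z[:345,u]; v=np.where((c>.04)&(c<.05))[0].max(); L.append(ray((u,v+.5),.045,p,T)); 
L=np.array(L);c=np.polyfit(L[:,0],L[:,1],1);print("edge slope deg",np.degrees(np.arctan(c[0])),"y at x=.5454",np.polyval(c,.5454))
m=np.zeros(z.shape,bool);m[225:380,262:364]=1;m&=(z>.12)&(z<.19)
Tt=np.eye(4);Tt[:3,:3]=Ro.from_euler("xyz",o["tool_rot"],degrees=True).as_matrix();Tt[:3,3]=o["eef_pos"]
Q=(P-Tt[:3,3])@Tt[:3,:3]
for v in range(236,380,10):
    u=np.where(m[v])[0]
    if len(u):print(v,u.min(),u.max(),Q[v,u].mean(0),P[v,u].mean(0))
# hook in scene
f=np.load("pics/s4.npz");im,d=f["im"],f["d"];ps=ctrl.camera_params("scene");P=cloud(d,ps)
hsv=cv2.cvtColor(im,cv2.COLOR_RGB2HSV)
w=np.zeros(d.shape,bool);w[270:290,266:286]=1
m=w&(P[...,2]>.08)&(hsv[...,1]<70)&(hsv[...,2]>110);print(m.sum(),P[m].mean(0),P[m].min(0),P[m].max(0))
Q=(P-Tt[:3,3])@Tt[:3,:3];print(Q[m].mean(0),Q[m].min(0),Q[m].max(0))
E
```

```text
[ 0.5407 -0.145   0.1437] [-179.9951    0.1585   -7.4583] [-22.0577  23.3812  97.5921  -0.041   59.1814 -14.5783]
edge slope deg -6.9694482427872035 y at x=.5454 -0.19611960903909698
246 276 349 [-0.0006 -0.0326  0.0144] [ 0.5443 -0.1125  0.1293]
256 272 353 [-0.0004 -0.0325  0.0014] [ 0.5445 -0.1127  0.1423]
266 270 354 [-0.0006 -0.0307 -0.0056] [ 0.5441 -0.1144  0.1494]
276 269 356 [-0.0004 -0.0276 -0.0086] [ 0.5439 -0.1176  0.1523]
286 262 363 [-0.0004 -0.0232 -0.0086] [ 0.5433 -0.1219  0.1524]
296 262 363 [-0.0002 -0.0209 -0.013 ] [ 0.5432 -0.1242  0.1568]
306 262 363 [-0.0003 -0.0183 -0.0164] [ 0.5428 -0.1268  0.1601]
316 262 362 [-0.0006 -0.0153 -0.0189] [ 0.5422 -0.1297  0.1626]
326 262 363 [-0.0002 -0.0121 -0.0208] [ 0.5421 -0.133   0.1645]
336 262 363 [-0.0003 -0.0087 -0.0223] [ 0.5415 -0.1363  0.166 ]
346 262 363 [-0.0003 -0.0047 -0.0229] [ 0.5411 -0.1403  0.1667]
356 262 363 [-0.0003 -0.0002 -0.0229] [ 0.5405 -0.1447  0.1667]
366 262 363 [-0.0003  0.005  -0.0221] [ 0.5398 -0.1499  0.1658]
376 262 363 [-0.0002  0.0117 -0.0194] [ 0.539  -0.1566  0.1631]
41 [ 0.535  -0.1991  0.1056] [ 0.5241 -0.2054  0.0945] [ 0.5459 -0.1898  0.1135]
[0.0015 0.0544 0.0382] [-0.0092  0.0447  0.0303] [0.0131 0.0599 0.0492]
```

{"name": "step_arm", "arguments": {"commands": [{"angular":[0,0,0],"translation":[0,0,-0.2],"gripper":0.2},{"angular":[0,0,0],"translation":[0,0,-0.4],"gripper":0.2},{"angular":[0,0,0],"translation":[0,0,-0.55],"gripper":0.2},{"angular":[0,0,0],"translation":[0,0,-0.55],"gripper":0.2},{"angular":[0,0,0],"translation":[0,0,-0.55],"gripper":0.2}]}}

```text
time_s: 4.95
eef_pos: [0.5403, -0.1459, 0.0891]
tool_rot: [-180.0, 0.2, -7.6]
force: [0.6, -0.7, -4.9]
gripper_width: 0.407
```

{"name": "step_arm", "arguments": {"commands": [{"angular":[0,0,0],"translation":[0,0,-0.01],"gripper":0.2},{"angular":[0,0,0],"translation":[0,0,-0.01],"gripper":0.2},{"angular":[0,0,0],"translation":[0,0,-0.01],"gripper":0.2}]}}

```text
time_s: 5.2
eef_pos: [0.5423, -0.1456, 0.0901]
tool_rot: [180.0, -0.1, -7.5]
force: [0.3, -0.3, -5.3]
gripper_width: 0.408
```

{"name": "step_arm", "arguments": {"commands": [{"angular":[0,0,0],"translation":[0,0,-0.015],"gripper":0.2},{"angular":[0,0,0],"translation":[0,0,-0.015],"gripper":0.2},{"angular":[0,0,0],"translation":[0,0,-0.015],"gripper":0.2}]}}

```text
time_s: 5.45
eef_pos: [0.5418, -0.145, 0.0879]
tool_rot: [180.0, -0.0, -7.5]
force: [-0.5, -0.0, -5.2]
gripper_width: 0.411
```

{"name": "step_arm", "arguments": {"commands": [{"angular":[0,0,0],"translation":[0,0,-0.01],"gripper":0.2},{"angular":[0,0,0],"translation":[0,0,-0.01],"gripper":0.2},{"angular":[0,0,0],"translation":[0,0,-0.01],"gripper":0.2}]}}

```text
time_s: 5.7
eef_pos: [0.5416, -0.1449, 0.0866]
tool_rot: [-180.0, 0.0, -7.5]
force: [0.7, -0.2, -6.4]
gripper_width: 0.405
```

{"name": "step_arm", "arguments": {"commands": [{"angular":[0,0,0],"translation":[0,0,-0.008],"gripper":0.2},{"angular":[0,0,0],"translation":[0,0,-0.008],"gripper":0.2},{"angular":[0,0,0],"translation":[0,0,-0.008],"gripper":0.2}]}}

```text
time_s: 5.95
eef_pos: [0.5416, -0.145, 0.0857]
tool_rot: [-180.0, 0.0, -7.5]
force: [0.2, 0.3, -5.2]
gripper_width: 0.412
```

{"name": "step_arm", "arguments": {"commands": [{"angular":[0,0,0],"translation":[0,0,-0.006],"gripper":0.2},{"angular":[0,0,0],"translation":[0,0,-0.006],"gripper":0.2},{"angular":[0,0,0],"translation":[0,0,-0.006],"gripper":0.2}]}}

```text
time_s: 6.2
eef_pos: [0.5417, -0.145, 0.0853]
tool_rot: [180.0, -0.0, -7.5]
force: [0.0, -0.7, -5.2]
gripper_width: 0.407
```

{"name": "step_arm", "arguments": {"commands": [{"angular":[0,0,0],"translation":[0,0,-0.006],"gripper":0.2},{"angular":[0,0,0],"translation":[0,0,-0.006],"gripper":0.2},{"angular":[0,0,0],"translation":[0,0,-0.006],"gripper":0.2}]}}

```text
time_s: 6.45
eef_pos: [0.5417, -0.145, 0.0852]
tool_rot: [180.0, -0.0, -7.5]
force: [-2.6, 1.9, 3.7]
gripper_width: 0.409
```

{"name": "step_arm", "arguments": {"commands": [{"angular":[0,0,0],"translation":[0,0,-0.005],"gripper":0.2},{"angular":[0,0,0],"translation":[0,0,-0.005],"gripper":0.2},{"angular":[0,0,0],"translation":[0,0,-0.005],"gripper":0.2}]}}

```text
time_s: 6.7
eef_pos: [0.5417, -0.145, 0.0852]
tool_rot: [180.0, -0.0, -7.5]
force: [-3.4, 2.6, 10.3]
gripper_width: 0.41
```

{"name": "step_arm", "arguments": {"commands": [{"angular":[0,0,0],"translation":[0,0,0.015],"gripper":0.2},{"angular":[0,0,0],"translation":[0.006,0.05,0.017],"gripper":0.2},{"angular":[0,0,0],"translation":[0.012,0.1,0.017],"gripper":0.2},{"angular":[0,0,0],"translation":[0.018,0.15,0.017],"gripper":0.2},{"angular":[0,0,0],"translation":[0.025,0.2,0.017],"gripper":0.2}]}}

```text
time_s: 7.12
eef_pos: [0.5443, -0.1248, 0.0855]
tool_rot: [180.0, 0.0, -7.5]
force: [-0.1, -3.2, -5.5]
gripper_width: 0.407
```

{"name": "step_arm", "arguments": {"commands": [{"angular":[0,0,0],"translation":[0.018,0.15,0],"gripper":0.2},{"angular":[0,0,0],"translation":[0.037,0.3,0],"gripper":0.2},{"angular":[0,0,0],"translation":[0.05,0.4,0],"gripper":0.2},{"angular":[0,0,0],"translation":[0.05,0.4,0],"gripper":0.2},{"angular":[0,0,0],"translation":[0.05,0.4,0],"gripper":0.2}]}}

```text
time_s: 7.53
eef_pos: [0.5491, -0.0845, 0.0856]
tool_rot: [180.0, 0.0, -7.4]
force: [0.8, -2.5, -6.5]
gripper_width: 0.413
```

```bash
python3 - <<'E'
from rig import ctrl
from h import *
o,im,d,p,T=wrist(ctrl); print(o["time_s"],o["eef_pos"],o["tool_rot"],o["force"],o["gripper_width"])
np.savez("pics/w5.npz",im=im,d=d,T=T); cv2.imwrite("pics/w5.png",im[...,::-1])
im,d=ctrl.grab_frame("scene"); np.savez("pics/s5.npz",im=im,d=d);cv2.imwrite("pics/s5.png",cv2.resize(im[190:350,200:440,::-1],None,fx=3.3,fy=3.3,interpolation=cv2.INTER_CUBIC))
E
```

```text
7.5333 [ 0.5491 -0.0845  0.0856] [179.9889   0.028   -7.4007] [ 0.7599 -2.5216 -6.4983] 0.4127846638412972
```

View pics/w5.png

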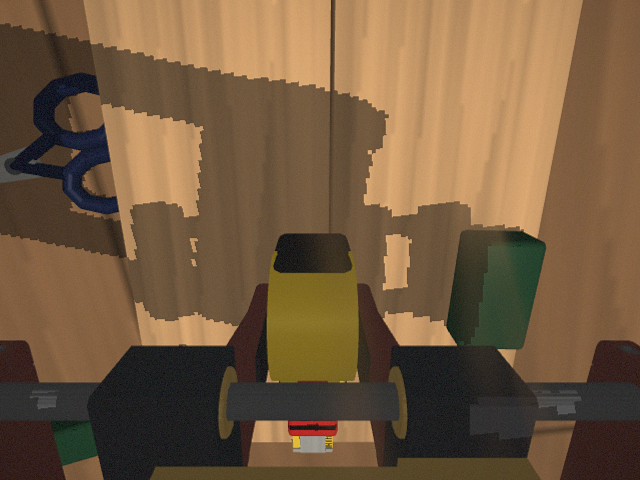

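View pics/s5.png

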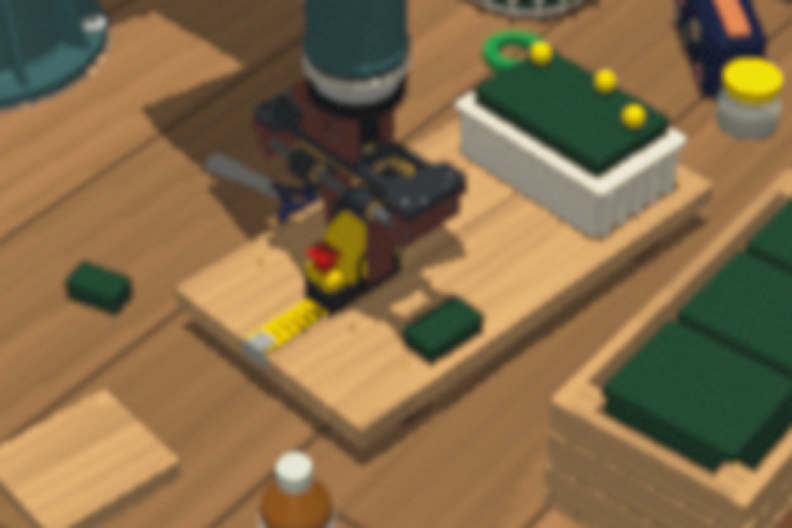

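{"name": "step_arm", "arguments": {"commands": [{"angular":[0,0,0],"translation":[0.03,0.25,0],"gripper":0.2},{"angular":[0,0,0],"translation":[0.06,0.5,0],"gripper":0.2},{"angular":[0,0,0],"translation":[0.093,0.75,0],"gripper":0.2},{"angular":[0,0,0],"translation":[0.123,1.0,0],"gripper":0.2},{"angular":[0,0,0],"translation":[0.123,1.0,0],"gripper":0.2}]}}

```text
time_s: 8.05
eef_pos: [0.5618, 0.0177, 0.0859]
tool_rot: [-179.9, -0.0, -7.4]
force: [0.4, -1.7, -4.9]
gripper_width: 0.411
```

```bash
cat > look.py <<'E'
import sys
from rig import ctrl
from h import *
k=sys.argv[1]
o,im,d,p,T=wrist(ctrl); print(o["time_s"],o["eef_pos"],o["tool_rot"],o["force"],o["gripper_width"])
np.savez(f"pics/w{k}.npz",im=im,d=d,T=T); cv2.imwrite(f"pics/w{k}.png",im[...,::-1])
im,d=ctrl.grab_frame("scene"); np.savez(f"pics/s{k}.npz",im=im,d=d);cv2.imwrite(f"pics/s{k}.png",cv2.resize(im[190:350,200:440,::-1],None,fx=3.3,fy=3.3,interpolation=cv2.INTER_CUBIC))
E
python3 look.py 6
```

```text
8.05 [0.5618 0.0177 0.0859] [-179.9252   -0.008    -7.4161] [ 0.3529 -1.7217 -4.8561] 0.4114337721147201
```

View pics/w6.png

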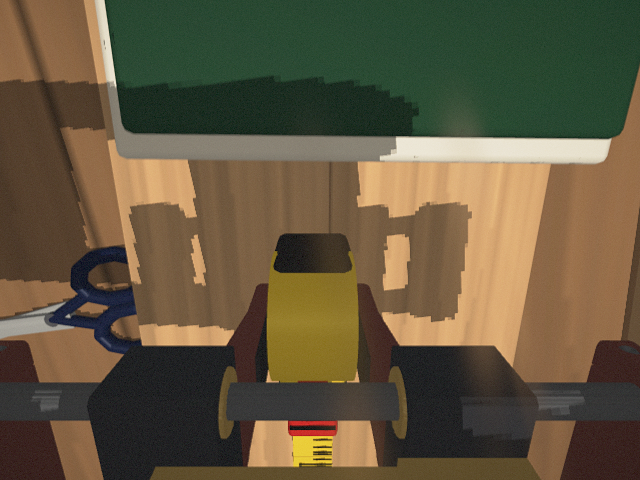

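View pics/s6.png

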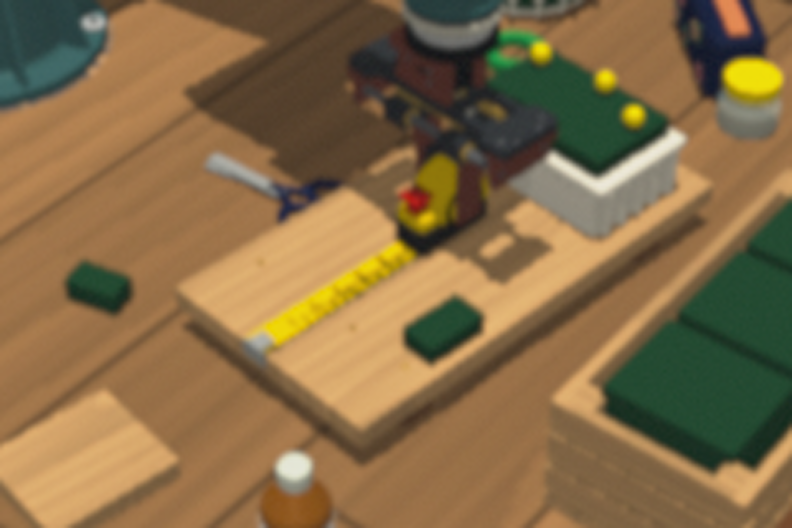

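```bash
python3 - <<'E'
from rig import ctrl
from h import *
f=np.load("pics/w6.npz");im,d,T=f["im"],f["d"],f["T"];p=ctrl.camera_params("wrist")
P=cloud(d,p,T);z=P[...,2];Tt=T@np.linalg.inv(p["tool_from_camera"]);Q=(P-Tt[:3,3])@Tt[:3,:3]
R=[]
for u in range(150,600,25):
    c=z[:200,u];v=np.where(c>.09)[0].max();R.append((u,v,*Q[v,u],z[v,u]))
R=np.array(R);print(R)
c=np.polyfit(R[:,2],R[:,3],1);print("front y in tool at x=0",c[1],"slope deg",np.degrees(np.arctan(c[0])))
print("heel",np.median(Q[246:262,280:345],axis=(0,1)))
# any points on the front face lower
m=(z>.05)&(z<.098)&(Q[...,1]<-.05);m[210:]=0;print(m.sum(),Q[m][:,1].max() if m.any() else None)
E
```

```text
[[150.     165.      -0.0002  -0.083   -0.1445   0.2306]
 [175.     158.      -0.0487  -0.0718  -0.0124   0.0984]
 [200.     158.      -0.04    -0.0718  -0.0121   0.0981]
 [225.     158.      -0.0308  -0.0719  -0.0132   0.0992]
 [250.     158.      -0.022   -0.0719  -0.0134   0.0994]
 [275.     159.      -0.0133  -0.0715  -0.0128   0.0988]
 [300.     194.      -0.0002  -0.083   -0.1445   0.2306]
 [325.     159.       0.0043  -0.0717  -0.0146   0.1006]
 [350.     160.       0.0134  -0.0711  -0.0111   0.0971]
 [375.     160.       0.022   -0.0713  -0.0132   0.0993]
 [400.     160.       0.0305  -0.0714  -0.0142   0.1002]
 [425.     160.       0.0394  -0.0713  -0.0139   0.0999]
 [450.     161.       0.0485  -0.0709  -0.0131   0.0991]
 [475.     161.       0.0573  -0.071   -0.0132   0.0992]
 [500.     161.       0.0667  -0.0708  -0.0119   0.0979]
 [525.     187.      -0.0002  -0.083   -0.1445   0.2306]
 [550.     162.       0.0845  -0.0705  -0.0121   0.0982]
 [575.     162.       0.092   -0.0707  -0.014    0.1   ]]
front y in tool at x=0 -0.07376480406908023 slope deg 1.6932572714822478
heel [-0.0002 -0.0304  0.0034]
44 -0.07036912178336652
```

{"name": "step_arm", "arguments": {"commands": [{"angular":[0,0,0],"translation":[0.018,0.15,0],"gripper":0.2},{"angular":[0,0,0],"translation":[0.031,0.25,0],"gripper":0.2},{"angular":[0,0,0],"translation":[0.041,0.33,0],"gripper":0.2},{"angular":[0,0,0],"translation":[0.041,0.33,0],"gripper":0.2},{"angular":[0,0,0],"translation":[0.041,0.33,0],"gripper":0.2}]}}

```text
time_s: 8.57
eef_pos: [0.5653, 0.0477, 0.0857]
tool_rot: [180.0, 0.0, -7.5]
force: [0.4, -2.3, -4.5]
gripper_width: 0.407
```

{"name": "step_arm", "arguments": {"commands": [{"angular":[0,0,0],"translation":[0,0,0],"gripper":0.2},{"angular":[0,0,0],"translation":[0,0,0],"gripper":0.2}]}}

```text
time_s: 8.73
eef_pos: [0.5654, 0.0474, 0.0858]
tool_rot: [180.0, 0.0, -7.5]
force: [0.3, -2.5, -5.5]
gripper_width: 0.406
```

```bash
python3 look.py 7;  python3 - <<'E'
from rig import ctrl
from h import *
f=np.load("pics/w7.npz");im,d,T=f["im"],f["d"],f["T"];p=ctrl.camera_params("wrist")
P=cloud(d,p,T);z=P[...,2];Tt=T@np.linalg.inv(p["tool_from_camera"]);Q=(P-Tt[:3,3])@Tt[:3,:3]
R=[]
for u in list(range(190,260,10))+list(range(370,540,10)):
    c=z[:300,u];v=np.where((c>.09)&(c<.11))[0].max();R.append((u,v,*Q[v,u],z[v,u]))
R=np.array(R);print(R[::4])
c=np.polyfit(R[:,2],R[:,3],1);print("front y in tool at x=0",c[1],"slope deg",np.degrees(np.arctan(c[0])))
print([ (v,Q[v,310]) for v in range(234,262,4)])
E
```

```text
8.7333 [0.5654 0.0474 0.0858] [179.9865   0.0153  -7.5148] [ 0.3084 -2.4601 -5.4536] 0.40649543152911083
[[190.     239.      -0.0461  -0.0421  -0.0133   0.0991]
 [230.     239.      -0.0308  -0.0425  -0.0145   0.1003]
 [380.     241.       0.0255  -0.0413  -0.0132   0.0989]
 [420.     241.       0.0402  -0.0417  -0.0143   0.1   ]
 [460.     241.       0.0553  -0.0416  -0.0139   0.0997]
 [500.     242.       0.0709  -0.0409  -0.013    0.0988]]
front y in tool at x=0 -0.042085951259500765 slope deg 0.5934998465759831
[(234, array([-0.0009, -0.0447, -0.0152])), (238, array([-0.0009, -0.0432, -0.0153])), (242, array([-0.0012, -0.0305,  0.0192])), (246, array([-0.0011, -0.0308,  0.0123])), (250, array([-0.0011, -0.0305,  0.0077])), (254, array([-0.0011, -0.0306,  0.0022])), (258, array([-0.001 , -0.0305, -0.0024]))]
```

View pics/w7.png

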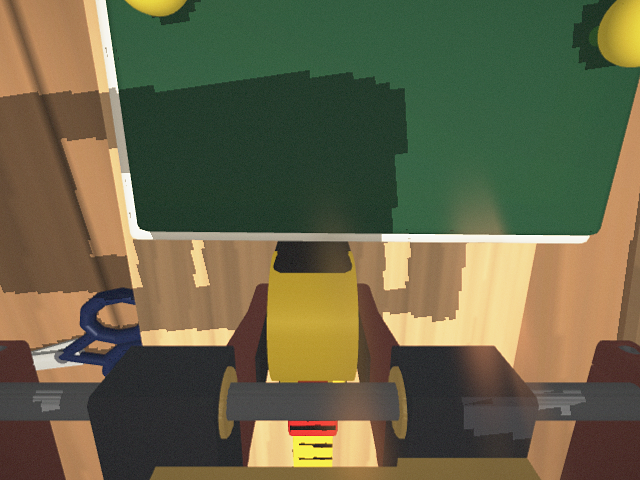

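{"name": "step_arm", "arguments": {"commands": [{"angular":[0,0,-0.002],"translation":[0.003,0.025,0],"gripper":0.2},{"angular":[0,0,-0.002],"translation":[0.0062,0.05,0],"gripper":0.2},{"angular":[0,0,-0.002],"translation":[0.0085,0.07,0],"gripper":0.2},{"angular":[0,0,-0.002],"translation":[0.0085,0.07,0],"gripper":0.2}]}}

```text
time_s: 9.17
eef_pos: [0.5666, 0.0554, 0.0859]
tool_rot: [-180.0, -0.0, -7.8]
force: [1.2, -3.1, -5.2]
gripper_width: 0.41
```

{"name": "step_arm", "arguments": {"commands": [{"angular":[0,0,0],"translation":[0.001,0.01,0],"gripper":0.2},{"angular":[0,0,0],"translation":[0.001,0.01,0],"gripper":0.2}]}}

```text
time_s: 9.33
eef_pos: [0.5666, 0.0562, 0.0859]
tool_rot: [-180.0, -0.0, -7.8]
force: [1.1, -2.2, -4.4]
gripper_width: 0.408
```

{"name": "step_arm", "arguments": {"commands": [{"angular":[0,0,0],"translation":[0.001,0.008,0],"gripper":0.2},{"angular":[0,0,0],"translation":[0.001,0.008,0],"gripper":0.2}]}}

```text
time_s: 9.5
eef_pos: [0.5667, 0.0569, 0.0859]
tool_rot: [-180.0, -0.0, -7.9]
force: [0.6, -2.5, -4.7]
gripper_width: 0.407
```

{"name": "step_arm", "arguments": {"commands": [{"angular":[0,0,0],"translation":[0.001,0.006,0],"gripper":0.2},{"angular":[0,0,0],"translation":[0.001,0.006,0],"gripper":0.2}]}}

```text
time_s: 9.67
eef_pos: [0.5668, 0.0574, 0.0858]
tool_rot: [-180.0, 0.0, -7.9]
force: [0.7, -2.0, -4.4]
gripper_width: 0.407
```

{"name": "step_arm", "arguments": {"commands": [{"angular":[0,0,0],"translation":[0.001,0.005,0],"gripper":0.2},{"angular":[0,0,0],"translation":[0.001,0.005,0],"gripper":0.2}]}}

```text
time_s: 9.83
eef_pos: [0.5668, 0.0579, 0.0858]
tool_rot: [-180.0, 0.0, -7.9]
force: [0.1, -1.6, -4.8]
gripper_width: 0.413
```

{"name": "step_arm", "arguments": {"commands": [{"angular":[0,0,0],"translation":[0.001,0.004,0],"gripper":0.2},{"angular":[0,0,0],"translation":[0.001,0.004,0],"gripper":0.2}]}}

```text
time_s: 10.0
eef_pos: [0.5669, 0.0582, 0.0858]
tool_rot: [180.0, 0.0, -7.9]
force: [0.7, -1.8, -4.3]
gripper_width: 0.404
```

{"name": "step_arm", "arguments": {"commands": [{"angular":[0,0,0],"translation":[0.001,0.005,0],"gripper":0.2},{"angular":[0,0,0],"translation":[0.001,0.005,0],"gripper":0.2}]}}

```text
time_s: 10.17
eef_pos: [0.5669, 0.0582, 0.0858]
tool_rot: [179.9, 0.0, -7.9]
force: [0.4, -6.1, -4.6]
gripper_width: 0.411
```

{"name": "step_arm", "arguments": {"commands": [{"angular":[0,0,0],"translation":[0.001,0.005,0],"gripper":0.2},{"angular":[0,0,0],"translation":[0.001,0.005,0],"gripper":0.2}]}}

```text
time_s: 10.33
eef_pos: [0.5669, 0.0583, 0.0859]
tool_rot: [179.9, 0.0, -7.9]
force: [-0.6, -8.0, -3.4]
gripper_width: 0.407
```

```bash
python3 look.py 8;  python3 - <<'E'
from rig import ctrl
from h import *
f=np.load("pics/w8.npz");im,d,T=f["im"],f["d"],f["T"];p=ctrl.camera_params("wrist")
P=cloud(d,p,T);z=P[...,2];Tt=T@np.linalg.inv(p["tool_from_camera"]);Q=(P-Tt[:3,3])@Tt[:3,:3]
R=[]
for u in list(range(190,220,10))+list(range(400,540,10)):
    c=z[:330,u];v=np.where((c>.09)&(c<.11))[0].max();R.append((u,v,*Q[v,u],z[v,u]))
R=np.array(R);
c=np.polyfit(R[:,2],R[:,3],1);print("front y in tool at x=0",c[1],"slope deg",np.degrees(np.arctan(c[0])))
for v in range(250,290,3): print(v,Q[v,310])
E
```

```text
10.3333 [0.5669 0.0583 0.0859] [179.909    0.0263  -7.8584] [-0.6426 -8.0404 -3.3757] 0.4065013034802652
front y in tool at x=0 -0.03133627872741807 slope deg 0.3017465856122642
250 [-0.0008 -0.0457 -0.0363]
253 [-0.0008 -0.0442 -0.0349]
256 [-0.0008 -0.0436 -0.036 ]
259 [-0.0008 -0.0423 -0.0352]
262 [-0.0008 -0.0414 -0.0356]
265 [-0.0009 -0.0326 -0.0156]
268 [-0.001  -0.0274 -0.0058]
271 [-0.001  -0.0267 -0.0072]
274 [-0.001  -0.026  -0.0089]
277 [-0.001  -0.025  -0.0096]
280 [-0.001  -0.024  -0.0102]
283 [-0.001  -0.0235 -0.0119]
286 [-0.001  -0.0227 -0.013 ]
289 [-0.001  -0.0219 -0.0142]
```

View pics/w8.png

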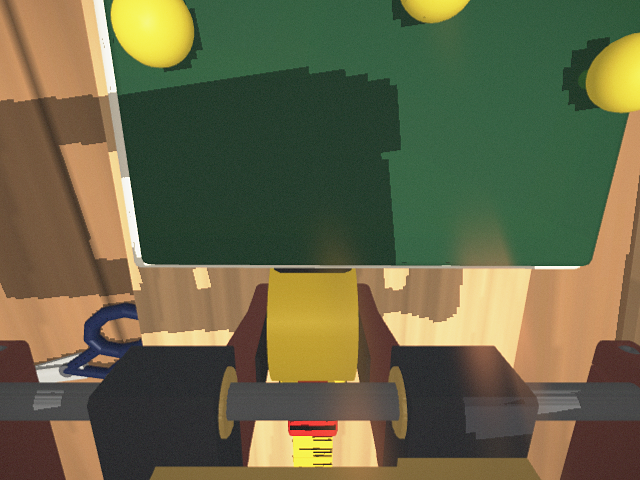

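{"name": "step_arm", "arguments": {"commands": [{"angular":[0,0,0],"translation":[0,0,-0.004],"gripper":0.2},{"angular":[0,0,0],"translation":[0,0,-0.008],"gripper":0.2},{"angular":[0,0,0],"translation":[0,0,-0.008],"gripper":0.2}]}}

```text
time_s: 10.68
eef_pos: [0.5669, 0.0583, 0.0852]
tool_rot: [179.9, 0.0, -7.9]
force: [-1.2, -7.2, -1.5]
gripper_width: 0.413
```

{"name": "step_arm", "arguments": {"commands": [{"angular":[0,0,0],"translation":[0,0,-0.003],"gripper":0.2},{"angular":[0,0,0],"translation":[0,0,-0.003],"gripper":0.2},{"angular":[0,0,0],"translation":[0,0,-0.003],"gripper":0.2}]}}

```text
time_s: 10.93
eef_pos: [0.5669, 0.0583, 0.0852]
tool_rot: [179.9, 0.0, -7.9]
force: [-1.7, -6.1, 0.4]
gripper_width: 0.408
```

{"name": "step_arm", "arguments": {"commands": [{"angular":[0,0,0],"translation":[0,0,0],"gripper":0.5},{"angular":[0,0,0],"translation":[0,0,0],"gripper":0.6},{"angular":[0,0,0],"translation":[0,0,0],"gripper":0.65},{"angular":[0,0,0],"translation":[0,0,0],"gripper":0.65},{"angular":[0,0,0],"translation":[0,0,0],"gripper":0.65}]}}

```text
time_s: 11.35
eef_pos: [0.5673, 0.0596, 0.0849]
tool_rot: [-180.0, -0.0, -7.9]
force: [0.1, -0.4, 0.7]
gripper_width: 0.647
```

```bash
python3 look.py 9
```

```text
11.35 [0.5673 0.0596 0.0849] [-179.9735   -0.0118   -7.8653] [ 0.1069 -0.3696  0.7458] 0.6465747182085423
```

View pics/w9.png

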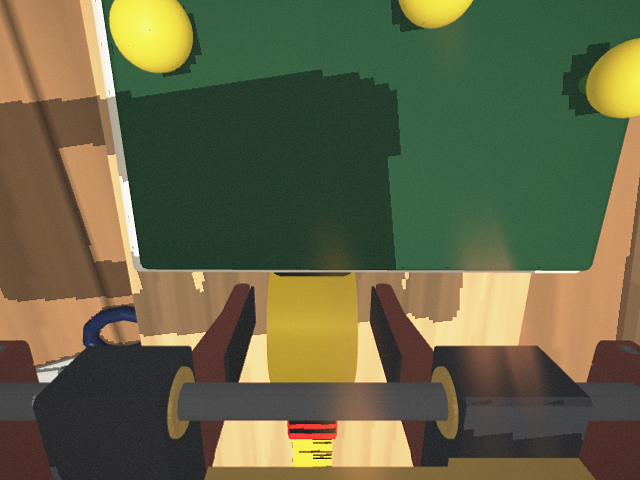

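View pics/s9.png

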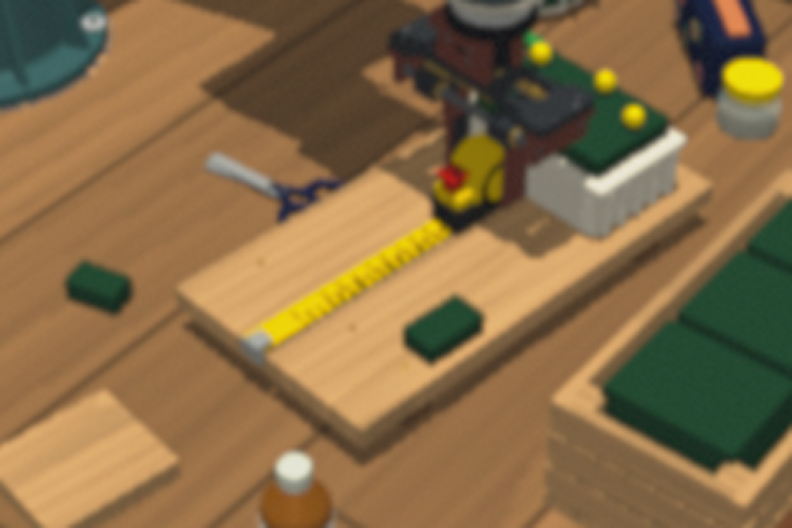

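{"name": "step_arm", "arguments": {"commands": [{"angular":[0,0,0],"translation":[0,0,0.2],"gripper":0.65},{"angular":[0,0,0],"translation":[0,0,0.5],"gripper":0.65},{"angular":[0,0,0],"translation":[0,0,0.8],"gripper":0.65},{"angular":[0,0,0],"translation":[-0.03,-0.2,0.8],"gripper":0.3},{"angular":[0,0,0],"translation":[-0.055,-0.4,0.8],"gripper":0}]}}

```text
time_s: 11.87
eef_pos: [0.5633, 0.0196, 0.1671]
tool_rot: [-180.0, -0.3, -7.7]
force: [0.0, -0.9, -0.8]
gripper_width: 0.534
```

{"name": "step_arm", "arguments": {"commands": [{"angular":[0,0,0],"translation":[0,0,0],"gripper":0},{"angular":[0,0,0],"translation":[0,0,0],"gripper":0},{"angular":[0,0,0],"translation":[0,0,0],"gripper":0},{"angular":[0,0,0],"translation":[0,0,0],"gripper":0},{"angular":[0,0,0],"translation":[0,0,0],"gripper":0}]}}

```text
time_s: 12.28
eef_pos: [0.5615, 0.02, 0.1644]
tool_rot: [-180.0, 0.0, -7.8]
force: [-0.1, 0.7, -0.3]
gripper_width: 0.159
```

```bash
python3 look.py 10; python3 - <<'E'
from rig import ctrl
from h import *
f=np.load("pics/w10.npz");im,d,T=f["im"],f["d"],f["T"];p=ctrl.camera_params("wrist")
P=cloud(d,p,T);z=P[...,2];hsv=cv2.cvtColor(im,cv2.COLOR_RGB2HSV)
r=((hsv[...,0]<6)|(hsv[...,0]>172))&(hsv[...,1]>150)&(z>.09)&(z<.112)
print(r.sum(),rect(P[r][:,:2]),np.median(P[r],0))
vv,uu=np.where(r);print(uu.min(),uu.max(),vv.min(),vv.max())
f=np.load("pics/s10.npz");P=cloud(f["d"],ctrl.camera_params("scene"));hsv=cv2.cvtColor(f["im"],cv2.COLOR_RGB2HSV)
r=((hsv[...,0]<6)|(hsv[...,0]>172))&(hsv[...,1]>150)&(P[...,2]>.08)&(P[...,2]<.115);r[:,:300]=0;r[:200]=0;r[320:]=0;r[:,400:]=0
print("scene",r.sum(),rect(P[r][:,:2]),np.median(P[r],0))
E
```

```text
12.2833 [0.5615 0.02   0.1644] [-179.9867    0.0435   -7.8213] [-0.1386  0.6785 -0.3284] 0.15868557080775278
449 ((0.5589839220046997, 0.021140053868293762), (0.018962377682328224, 0.016114670783281326), 81.27566528320312, array([[0.5496, 0.013 ],
       [0.5655, 0.0105],
       [0.5684, 0.0293],
       [0.5525, 0.0317]], dtype=float32)) [0.5572 0.0226 0.1023]
295 321 250 281
scene 26 ((0.5659310817718506, 0.016632352024316788), (0.012551434338092804, 0.017046736553311348), 85.28996276855469, array([[0.5569, 0.0111],
       [0.5739, 0.0097],
       [0.5749, 0.0222],
       [0.558 , 0.0236]], dtype=float32)) [0.5662 0.0165 0.1013]
```

View pics/w10.png

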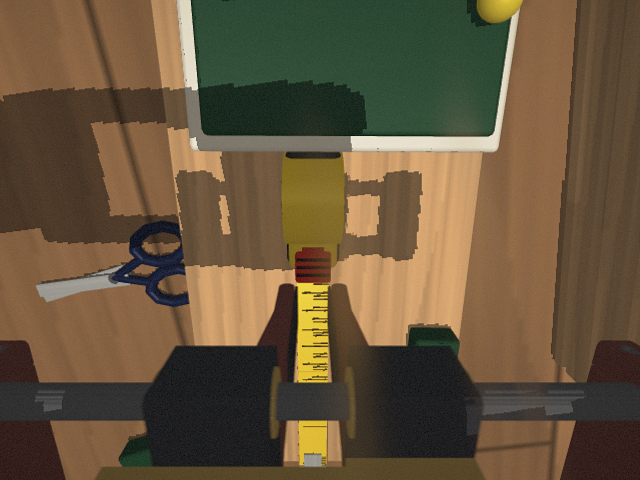

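View pics/s10.png

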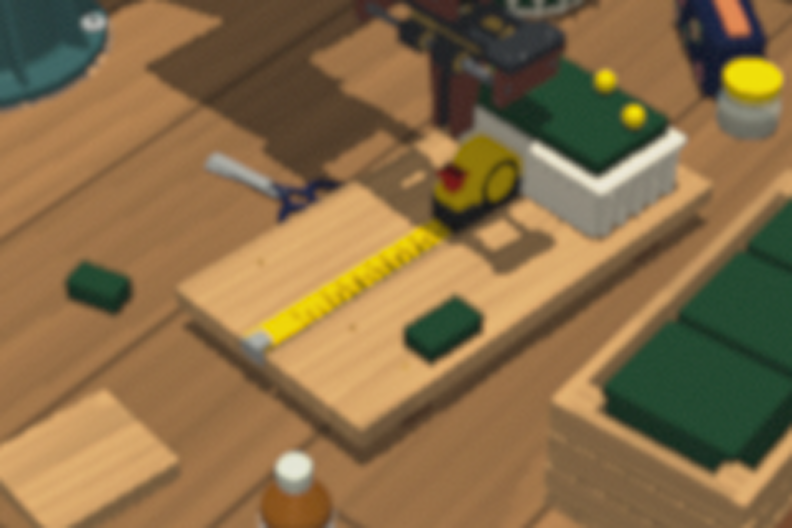

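{"name": "step_arm", "arguments": {"commands": [{"angular":[0,0,0],"translation":[-0.003,-0.02,-0.15],"gripper":0},{"angular":[0,0,0],"translation":[-0.003,-0.02,-0.3],"gripper":0},{"angular":[0,0,0],"translation":[-0.003,-0.02,-0.38],"gripper":0},{"angular":[0,0,0],"translation":[-0.003,-0.02,-0.38],"gripper":0},{"angular":[0,0,0],"translation":[-0.003,-0.02,-0.38],"gripper":0}]}}

```text
time_s: 12.8
eef_pos: [0.561, 0.0175, 0.1264]
tool_rot: [-180.0, 0.1, -7.8]
force: [-0.3, -1.0, 0.2]
gripper_width: 0.005
```

{"name": "step_arm", "arguments": {"commands": [{"angular":[0,0,0],"translation":[0,0,0],"gripper":0},{"angular":[0,0,0],"translation":[0,0,0],"gripper":0},{"angular":[0,0,0],"translation":[0,0,0],"gripper":0}]}}

```text
time_s: 13.05
eef_pos: [0.5619, 0.0173, 0.1275]
tool_rot: [-180.0, -0.1, -7.9]
force: [-1.0, -0.3, 0.5]
gripper_width: 0.008
```

```bash
python3 look.py 11
```

```text
13.05 [0.5619 0.0173 0.1275] [-179.9955   -0.0719   -7.8539] [-0.9906 -0.2851  0.5032] 0.0076316150498838605
```

View pics/w11.png

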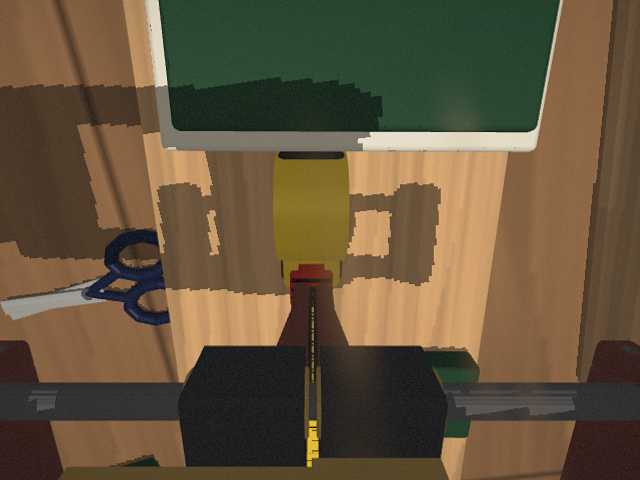

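View pics/s11.png

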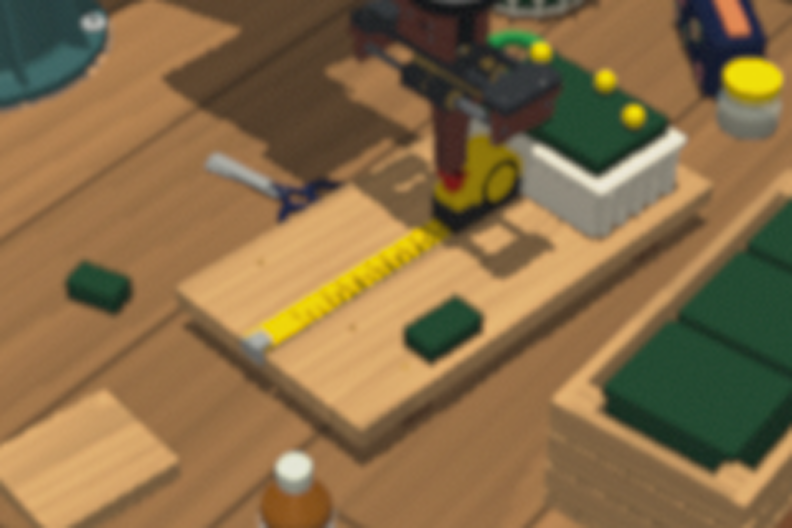

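{"name": "step_arm", "arguments": {"commands": [{"angular":[0,0,0],"translation":[0,0,-0.03],"gripper":0},{"angular":[0,0,0],"translation":[0,0,-0.06],"gripper":0},{"angular":[0,0,0],"translation":[0,0,-0.06],"gripper":0},{"angular":[0,0,0],"translation":[0,0,-0.06],"gripper":0}]}}

```text
time_s: 13.48
eef_pos: [0.5611, 0.0173, 0.1205]
tool_rot: [-180.0, 0.0, -7.9]
force: [0.3, 0.0, -1.0]
gripper_width: 0.003
```

{"name": "step_arm", "arguments": {"commands": [{"angular":[0,0,0],"translation":[0,0,-0.01],"gripper":0},{"angular":[0,0,0],"translation":[0,0,-0.02],"gripper":0},{"angular":[0,0,0],"translation":[0,0,-0.02],"gripper":0}]}}

```text
time_s: 13.73
eef_pos: [0.5613, 0.0172, 0.1188]
tool_rot: [180.0, 0.0, -7.9]
force: [-0.6, 0.7, 2.1]
gripper_width: 0.009
```

{"name": "step_arm", "arguments": {"commands": [{"angular":[0,0,0],"translation":[0,0,-0.01],"gripper":0},{"angular":[0,0,0],"translation":[0,0,-0.02],"gripper":0},{"angular":[0,0,0],"translation":[0,0,-0.02],"gripper":0}]}}

```text
time_s: 13.98
eef_pos: [0.5613, 0.0172, 0.1166]
tool_rot: [180.0, 0.0, -7.9]
force: [-1.7, -0.7, 2.7]
gripper_width: 0.001
```

Contact made at about TCP z 0.119–0.120; I keep pressing in small steps.

{"name": "step_arm", "arguments": {"commands": [{"angular":[0,0,0],"translation":[0,0,-0.01],"gripper":0},{"angular":[0,0,0],"translation":[0,0,-0.015],"gripper":0},{"angular":[0,0,0],"translation":[0,0,-0.015],"gripper":0}]}}

```text
time_s: 14.23
eef_pos: [0.5613, 0.0173, 0.1151]
tool_rot: [-180.0, 0.0, -7.9]
force: [-1.2, -1.9, 3.4]
gripper_width: 0.008
```

{"name": "step_arm", "arguments": {"commands": [{"angular":[0,0,0],"translation":[0,0,-0.005],"gripper":0},{"angular":[0,0,0],"translation":[0,0,-0.01],"gripper":0},{"angular":[0,0,0],"translation":[0,0,-0.01],"gripper":0}]}}

```text
time_s: 14.48
eef_pos: [0.5614, 0.0172, 0.1144]
tool_rot: [180.0, -0.0, -7.9]
force: [-1.9, -0.7, 5.6]
gripper_width: 0.008
```

{"name": "step_arm", "arguments": {"commands": [{"angular":[0,0,0],"translation":[0,0,-0.005],"gripper":0},{"angular":[0,0,0],"translation":[0,0,-0.005],"gripper":0},{"angular":[0,0,0],"translation":[0,0,-0.005],"gripper":0}]}}

```text
time_s: 14.73
eef_pos: [0.5614, 0.0172, 0.1141]
tool_rot: [180.0, -0.0, -7.9]
force: [-2.2, -1.4, 7.4]
gripper_width: 0.008
```

{"name": "step_arm", "arguments": {"commands": [{"angular":[0,0,0],"translation":[0,0,-0.004],"gripper":0},{"angular":[0,0,0],"translation":[0,0,-0.004],"gripper":0},{"angular":[0,0,0],"translation":[0,0,-0.004],"gripper":0}]}}

```text
time_s: 14.98
eef_pos: [0.5614, 0.0172, 0.1138]
tool_rot: [180.0, -0.0, -7.9]
force: [-2.0, -0.9, 8.1]
gripper_width: 0.002
```

{"name": "step_arm", "arguments": {"commands": [{"angular":[0,0,0],"translation":[0,0,-0.005],"gripper":0},{"angular":[0,0,0],"translation":[0,0,-0.005],"gripper":0},{"angular":[0,0,0],"translation":[0,0,-0.005],"gripper":0},{"angular":[0,0,0],"translation":[0,0,-0.005],"gripper":0}]}}

```text
time_s: 15.32
eef_pos: [0.5614, 0.0172, 0.1134]
tool_rot: [180.0, -0.0, -7.9]
force: [-3.0, -0.3, 9.1]
gripper_width: 0.005
```

{"name": "step_arm", "arguments": {"commands": [{"angular":[0,0,0],"translation":[0,0,-0.004],"gripper":0},{"angular":[0,0,0],"translation":[0,0,-0.004],"gripper":0},{"angular":[0,0,0],"translation":[0,0,-0.004],"gripper":0},{"angular":[0,0,0],"translation":[0,0,-0.004],"gripper":0}]}}

```text
time_s: 15.65
eef_pos: [0.5614, 0.0172, 0.1132]
tool_rot: [180.0, -0.0, -7.9]
force: [-2.7, -0.4, 10.1]
gripper_width: 0.005
```

```bash
python3 look.py 12
```

```text
15.65 [0.5614 0.0172 0.1132] [179.9946  -0.0243  -7.8528] [-2.6721 -0.3797 10.0968] 0.005432281668784734
```

View pics/w12.png

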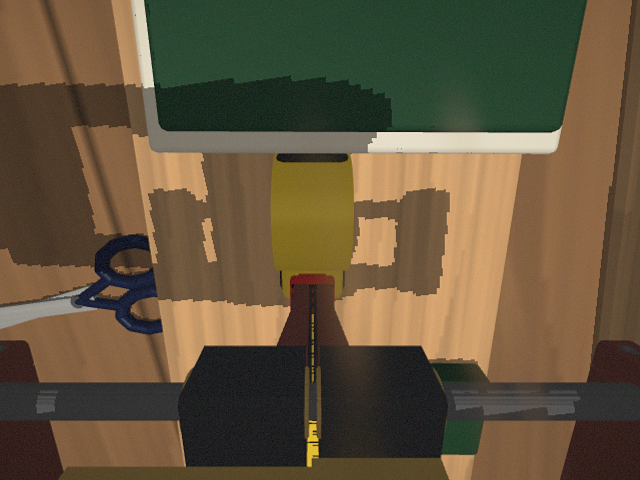

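View pics/s12.png

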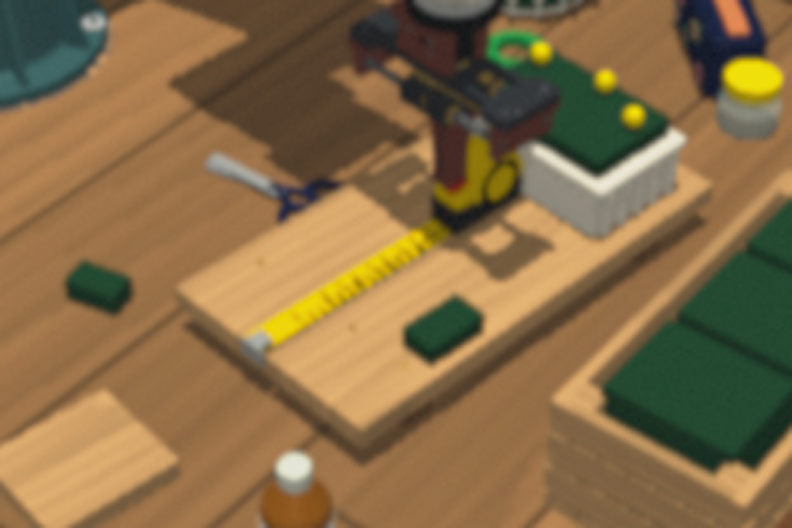

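{"name": "step_arm", "arguments": {"commands": [{"angular":[0,0,0],"translation":[0,0,-0.004],"gripper":0},{"angular":[0,0,0],"translation":[0,0,-0.008],"gripper":0},{"angular":[0,0,0],"translation":[0,0,-0.008],"gripper":0},{"angular":[0,0,0],"translation":[0,0,-0.008],"gripper":0}]}}

```text
time_s: 16.08
eef_pos: [0.5615, 0.0172, 0.1127]
tool_rot: [180.0, -0.0, -7.9]
force: [-2.8, -0.8, 13.2]
gripper_width: 0.002
```

{"name": "step_arm", "arguments": {"commands": [{"angular":[0,0,0],"translation":[0,0,-0.005],"gripper":0},{"angular":[0,0,0],"translation":[0,0,-0.005],"gripper":0},{"angular":[0,0,0],"translation":[0,0,-0.005],"gripper":0},{"angular":[0,0,0],"translation":[0,0,-0.005],"gripper":0}]}}

```text
time_s: 16.42
eef_pos: [0.5616, 0.0171, 0.1126]
tool_rot: [180.0, -0.1, -7.8]
force: [-4.3, -0.4, 16.4]
gripper_width: 0.001
```

{"name": "step_arm", "arguments": {"commands": [{"angular":[0,0,0],"translation":[0,0,0.02],"gripper":0},{"angular":[0,0,0],"translation":[0,0,0.15],"gripper":0},{"angular":[0,0,0],"translation":[0,0,0.4],"gripper":0},{"angular":[0,0,0],"translation":[0,0,0.7],"gripper":0},{"angular":[0,0,0],"translation":[0,-0.2,1],"gripper":0}]}}

```text
time_s: 16.83
eef_pos: [0.5605, -0.0003, 0.2112]
tool_rot: [-179.9, 0.1, -7.7]
force: [0.1, 0.1, 0.6]
gripper_width: 0.004
```

{"name": "step_arm", "arguments": {"commands": [{"angular":[0,0,0],"translation":[0,-0.4,0],"gripper":0},{"angular":[0,0,0],"translation":[0,-0.8,0],"gripper":0},{"angular":[0,0,0],"translation":[0,-0.8,0],"gripper":0},{"angular":[0,0,0],"translation":[0,-0.8,0],"gripper":0},{"angular":[0,0,0],"translation":[0,-0.8,0],"gripper":0}]}}

```text
time_s: 17.25
eef_pos: [0.5609, -0.0824, 0.2105]
tool_rot: [-179.9, 0.1, -7.9]
force: [0.1, -0.1, 0.1]
gripper_width: 0.004
```

```bash
python3 look.py 13; python3 - <<'E'
from rig import ctrl
from h import *
f=np.load("pics/w13.npz");im,d,T=f["im"],f["d"],f["T"];p=ctrl.camera_params("wrist")
P=cloud(d,p,T);z=P[...,2];hsv=cv2.cvtColor(im,cv2.COLOR_RGB2HSV)
r=((hsv[...,0]<6)|(hsv[...,0]>172))&(hsv[...,1]>150)&(z>.07)&(z<.112)
print("lock",r.sum(),rect(P[r][:,:2]),np.percentile(z[r],[50,80,95]))
m=(z>.06)&(z<.115)&(abs(P[...,0]-.565)<.03)&(P[...,1]<.09)&(P[...,1]>0)
print("tape",m.sum(),rect(P[m][:,:2]),np.percentile(z[m],99))
rz=np.median(z[(z>.04)&(z<.05)]);print("riser z",rz)
# top camera planter compare
im,d=ctrl.grab_frame("top");np.savez("pics/t13.npz",im=im,d=d);cv2.imwrite("pics/t13.png",im[...,::-1])
pt=ctrl.camera_params("top")
for D in (np.load("pics/top0_d.npy"),d):
    Pt=cloud(D,pt);zt=Pt[...,2];mm=(zt>.08)&(zt<.16);mm[:,310:]=0;mm[:155]=0;mm[250:]=0;mm[:,:235]=0;print("planter",mm.sum(),rect(Pt[mm][:,:2])[:3])
E
```

```text
17.25 [ 0.5609 -0.0824  0.2105] [-179.9466    0.0687   -7.9248] [ 0.0669 -0.0958  0.1472] 0.0037692697884951724
lock 669 ((0.5604791045188904, 0.01995612122118473), (0.018691441044211388, 0.022912174463272095), 81.74577331542969, array([[0.5478, 0.0124],
       [0.5705, 0.0091],
       [0.5732, 0.0276],
       [0.5505, 0.0308]], dtype=float32)) [0.0962 0.0969 0.0974]
tape 6222 ((0.564974844455719, 0.04257112368941307), (0.0648241713643074, 0.036100368946790695), 81.41545104980469, array([[0.5423, 0.0132],
       [0.578 , 0.0078],
       [0.5877, 0.0719],
       [0.552 , 0.0773]], dtype=float32)) 0.10945206422484258
riser z 0.04447521058723547
planter 3681 ((0.5966359376907349, 0.14266884326934814), (0.11420338600873947, 0.17234942317008972), 81.92156982421875)
planter 3977 ((0.5938938856124878, 0.12270005792379379), (0.15447312593460083, 0.17285233736038208), 81.89118194580078)
```

View pics/w13.png

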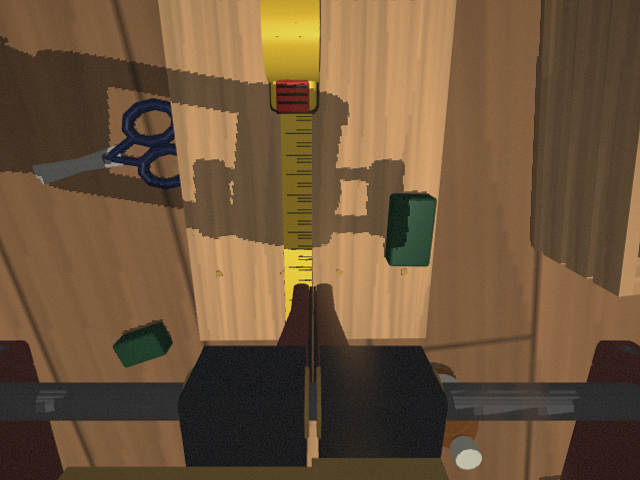

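View pics/s13.png

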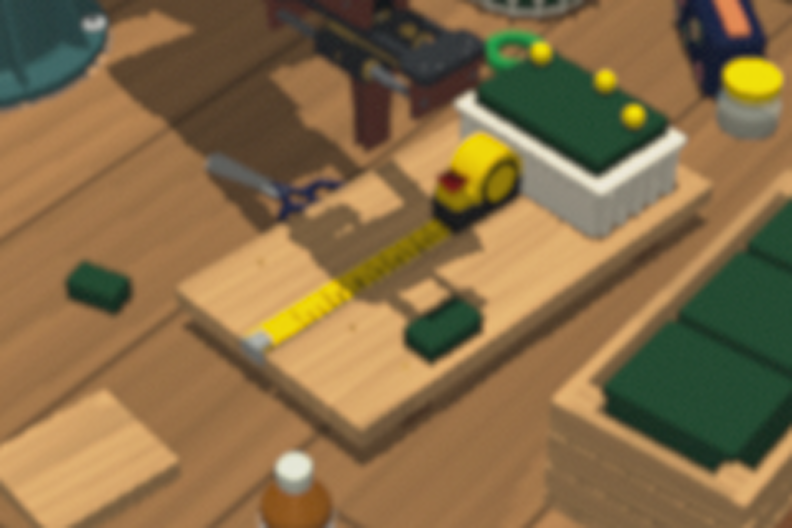

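{"name": "step_arm", "arguments": {"commands": [{"angular":[0,0,0],"translation":[0,0.4,0],"gripper":0},{"angular":[0,0,0],"translation":[0,0.8,0],"gripper":0},{"angular":[0,0,0],"translation":[0,0.8,0],"gripper":0},{"angular":[0,0,0],"translation":[0,0.8,0],"gripper":0},{"angular":[0,0,0],"translation":[0,0.8,0],"gripper":0}]}}

```text
time_s: 17.82
eef_pos: [0.5612, -0.0019, 0.211]
tool_rot: [180.0, 0.0, -7.7]
force: [-0.4, -0.1, -0.6]
gripper_width: 0.007
```

```bash
python3 look.py 14; python3 - <<'E'
from rig import ctrl
from h import *
for k in ("10","14"):
    f=np.load(f"pics/w{k}.npz");im,d,T=f["im"],f["d"],f["T"];p=ctrl.camera_params("wrist")
    P=cloud(d,p,T);z=P[...,2];y7=np.array([.1374,.9905]);E=np.array([.5454,-.1965])
    Y=(P[...,:2]-E)@y7; X=(P[...,:2]-E)@np.array([.9905,-.1374])
    fr=(z>.09)&(z<.112)&(X>.03)&(X<.06)&(Y>.25); ta=(z>.05)&(z<.112)&(abs(X+.006)<.012)&(Y<.28)&(Y>.2)
    print(k,"rim front Y",np.percentile(Y[fr],[0,1,5]),"tape back profile",[(round(a,3),round(Y[ta&(abs(z-a)<.004)].max(),4)) for a in (.1,.09,.08,.07,.06) if (ta&(abs(z-a)<.004)).any()])
    hsv=cv2.cvtColor(im,cv2.COLOR_RGB2HSV);r=((hsv[...,0]<6)|(hsv[...,0]>172))&(hsv[...,1]>150)&(z>.07)&(z<.112);print("lock z",np.median(z[r]),"Y",np.percentile(Y[r],[1,99]))
f=np.load("pics/s13.npz");im,d=f["im"],f["d"];P=cloud(d,ctrl.camera_params("scene"));hsv=cv2.cvtColor(im,cv2.COLOR_RGB2HSV)
w=np.zeros(d.shape,bool);w[286:302,270:288]=1;m=w&(hsv[...,1]<80)&(hsv[...,2]>90);Y=(P[...,:2]-E)@np.array([.123,.992])
print("hook",m.sum(),"Y",np.percentile(Y[m],[0,50,100]),"z",np.percentile(P[m][:,2],[0,50,100]))
cv2.imwrite("pics/hook.png",cv2.resize(im[275:315,255:305,::-1],None,fx=12,fy=12,interpolation=cv2.INTER_CUBIC))
E
```

```text
17.8167 [ 0.5612 -0.0019  0.211 ] [179.971    0.0144  -7.712 ] [-0.4168 -0.0658 -0.6069] 0.006500214824822049
10 rim front Y [0.2859 0.2859 0.286 ] tape back profile [(0.1, np.float64(0.2796)), (0.09, np.float64(0.2799)), (0.08, np.float64(0.2262)), (0.07, np.float64(0.2225))]
lock z 0.10222506764265106 Y [0.2081 0.2268]
14 rim front Y [0.2856 0.2856 0.2857] tape back profile [(0.1, np.float64(0.2798)), (0.09, np.float64(0.2798)), (0.08, np.float64(0.2271)), (0.07, np.float64(0.2241))]
lock z 0.09617713314330684 Y [0.2076 0.2262]
hook 57 Y [-0.0028  0.001   0.0124] z [0.0277 0.0463 0.054 ]
```

View pics/hook.png

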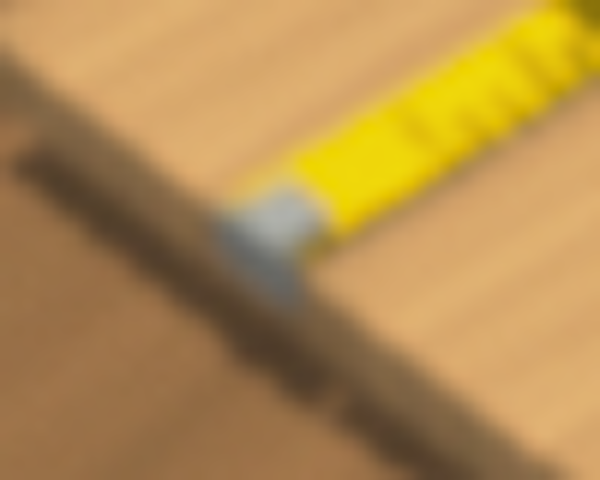

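View pics/w14.png

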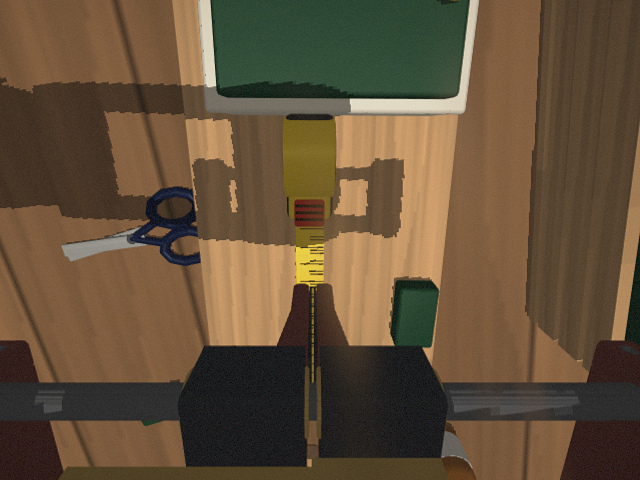

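```bash
python3 -c "
from rig import ctrl
print(ctrl.close_job())"
```

```text
the job is handed in; nothing more can be done
None
```

I hooked the tape over the riser's free end, drew it back until the case butted the planter, lowered its feet onto the riser and let go. I then pressed the red lock down with the closed fingertips (about 16 N measured), raised the arm clear and handed the job in at about 18 s. No verdict was reported.

**Last checks:**
- **Hook:** the scene picture shows it lying over the riser's end. Depth put its lowest visible point about 17 mm below the riser top, though the plate only reaches 10 mm, so that figure is rough.
- **Butt:** the measured push against the tape was about 8 N, of which roughly 2.3 N is the tape's own spring. The back of the case works out within about 1 mm of the planter front. That is worked out from the lock's position, because the rim hides the contact from the camera.
- **After locking:** the tape, lock and planter rim positions shifted by no more than 0.6 mm from before the press.
- **Lock:** its top dropped from about 102 mm to 96 mm. That reads 6 mm against its 5 mm travel, so the measurement is about 1 mm off, but it agrees with the lock being fully down.
- **Squareness:** the tape was set at about −7.9° and the riser's end measured −7.0 to −7.1°, a difference of under 1°.

**Disagreed:** the last comparison of the planter's position from the top camera failed, because the tape fell inside the measured region and stretched the outline. I relied on the wrist camera instead: the rim moved 0.3 mm between before and after locking. I did not compare the planter's final position with its start in one camera, but its front measured about 286 mm from the riser's end both at the start (top camera) and at the end (wrist camera).

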